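# Click the vial holder onto a slanting mixer spindle and load the vial

### The arm

A 6-joint arm with a two-finger parallel gripper is mounted at the origin on a cart in front of the work surface, level with it; the furniture and walls round the work are solid. World frame = base frame: x ahead of the robot, y to its left, z up, the work surface at z = 0. Lengths are in m, angles in rad, forces in N, time in s.
With the tool pointing down it reaches from about 0.375 to 0.975 m from the base axis. Payload 3.8 kg.
Tool frame: the origin (TCP) lies midway between the tips of the shut fingers; the grasp point (between the pads) lies bot.grasp_offset behind it (bot.grasp_offset is the distance from the TCP to the grasp point, in m); z points along the fingers, y is the direction in which the jaws open and shut (so a half turn about z gives the same grasp; the last joint's range is limited). The gripper opens to 85 mm and grips with 20 to 120 N. Pads are 22 mm wide; open, the fingers measure 114 mm over their backs; the gripper's body (76 mm by 85 mm) begins 54 mm behind the grasp point. The pads swing forward as they close: fully open they stand 13 mm farther back than shut.
Start: joints at [1.195, 0.264, 1.604, -0, 1.274, -0.037], TCP at [0.224, 0.637, 0.231] pointing down, gripper open.
Joint ranges: [-2.63, 2.63], [-0.94, 2.18], [0.31, 2.57], [-1.31, 4.45], [0, 2.66], [-2.55, 2.55]. Speed limits (rad/s): [2.57, 2.57, 3.14, 3.14, 3.14, 3.14].

### API

Orientations are given as a rotation vector (axis times angle).
In Python, from workcell import read_state, viewer, job, bot gives the robot as it stands.
- The arm moves only by the shell command python3 -m crank 'ROWS' [FORCE]. ROWS is text: rows parted by semicolons, each of 7 numbers parted by spaces: the shift along the tool's x, y, z in mm, then the turn, a rotation vector about the tool's x, y, z in rad, then the closure in counts, from 0 (fully open) to 255 (shut). A call has 1 to 20 rows; each row is the pose to reach, as a shift and turn from the pose commanded when the call began, along the tool's axes at that moment; what a row does not reach only later rows make up. A row lasts 1/8 s, in which the tool goes at most 62.5 mm and 10.7 degrees, less where a joint would pass 70% of its speed; a pose out of reach is approached as far as the arm can. A call with a gripper value outside its range is refused whole. The fingers move at their own pace and stop on an object; FORCE is the grip in N (left out, the last holds). Time passes only in rows, so rows that repeat a pose let the fingers close. It gives the time, the measured TCP pose, the force and the opening at its end, in the units of the state.
- read_state(): the state, without advancing time (a new reading comes with each control period).
- viewer.read_camera(name): name is "side" or "top" or "wrist"; returns a dict with "pixels" (384x512x3 uint8, red, green, blue), "vertical_fov" (degrees; the focal length in pixels is half the picture's height over the tangent of half this angle, whatever the lens; pixels are square), "cx", "cy" (the principal point, pixels), "view" (4x4, takes a point from world to camera coordinates); the wrist camera has in their place "tool_from_camera" (4x4, takes a point from camera to tool coordinates, whose origin is the TCP and whose axes are the flange's). Camera axes: x right, y up, looking along -z (the intrinsics and any distortion apply to the point x, -y, -z); pixel columns grow to the right and rows downward; lengths in m; the calibration is good to about 2 mm. A picture is of the moment at which its call begins: read the wrist's pose just before it. There is no depth.
- job.finish_job(): hands the job in, once; it reports no verdict.
The state is a dict: "time": time; "q": joint angles; "joint_vel": joint speeds; "joint_torque": joint torques, N m; "tool_pos": TCP position; "tcp_rot": TCP orientation; "wrist_force": force on the tool from outside, world axes, zero at the start; "torque": the same for the moment, N m; "width": opening from 0.0 (shut) to 1.0 (fully open).
Only numpy, scipy, OpenCV 4.12 (cv2) and the standard library are available. Lean on these libraries where they do the work, as an engineer would, in place of code of your own. Each camera call takes 0.05 s, during which the arm holds its last target.

### The job

Get the slant mixer ready for a run: push the aluminium vial holder down over the mixer's leaning spindle until it clicks past the sprung balls and sits fully home on the shoulder, and let go of it. Then set the capped vial cap up into the holder's cup, fully down, and let go. Leave the beaker, the crucible and the timer where they stand.

Things in the scene. Friction and masses are not known exactly. Their poses are not given: they have to be found in the camera images.
- mixer: The mixer, fixed: grey foot plate 150 x 110 mm, 12 mm high, with two side cheeks up to 94 mm high that hold a tilted white motor drum (62 mm diameter); round knobs on the cheeks, 107 mm over both. Origin: centre of the plate's underside; the spindle leans towards its -x.
- spindle: Bare steel spindle on the drum, leaning 0.56 rad (32 degrees) from vertical, free end on the robot's side; it does not turn. Origin: centre of the 40 mm shoulder on which the holder must come to sit (112 mm above the worktop, 6 mm proud of the drum); z points along the spindle to its free end. Diameter 14 mm, length 38 mm, the last 4 mm tapered to 8 mm.
- balls (a point): Point on the spindle's axis 14 mm above the shoulder, z as the spindle: here three sprung balls round the spindle stand 3 mm proud. The holder stops on them under its own weight; a push of about 10 N along the spindle takes it past, and it snaps home with the last 3 mm of travel.
- holder_center (a point): The loose aluminium vial holder: round sleeve 36 mm in diameter (31 mm in its lowest 24 mm), 68 mm tall, about 0.1 kg, standing upright on the worktop. Point: on its axis, 34 mm above its lower end; z points along its axis to the cup at its top. Fully home, this point lies 34 mm along z from the spindle's origin.
- holder: The same holder; origin at the centre of its lower end, z up its axis. Below: blind bore 16 mm in diameter, 40 mm deep, its mouth flared to 23 mm, with a groove inside for the balls. On top: open cup for the vial, 24.4 mm in diameter and 24 mm deep, mouth flared to 30 mm.
- vial_center (a point): The small loose capped vial, 22 mm in diameter, 50 mm tall, about 30 g, standing upright on the worktop. Point: on its axis, 25 mm above its foot; z points to its cap. Grip it below the top 5 mm. Fully down in the cup, 24 mm of it is sunk and this point lies 35 mm beyond holder_center along the holder's axis.
- vial: The same vial; origin at the centre of its foot, z up to its cap.
- beaker: Bystander: glass beaker, 58 x 66 mm, 72 mm tall; origin at the centre of its underside.
- crucible: Bystander: white porcelain crucible, 47 mm wide, 37 mm tall; origin at the centre of its underside.
- timer: Bystander: flat timer, 62 x 65 mm, 19 mm high; origin at the centre of its underside.

How it is judged:
By the outcome, as a careful person would: the job done as asked, in the order asked, and still so for the second after the job is handed in, with the robot touching nothing.
It also fails if it takes over 58 s, if anything falls off the work surface, if the arm or the gripper's body presses on something with over 40 N, if the wrist force passes 120 N, or if a joint passes its speed limit or range.

## Working session

There is one attempt and no reset: what is moved stays moved. The work goes in short steps, Python scripts to look and compute and a shell command to move; the robot and the scene stay as the last step left them, time stands still between calls to the robot, and variables do not carry over. Pictures are saved under pics/ and viewed, and the job is handed in when it is done.

```bash
ls; mkdir -p pics; python3 - <<'E'
from workcell import read_state, viewer, job, bot
import cv2
print(bot.grasp_offset, [a for a in dir(bot) if a[0]!='_'])
s=read_state();print(s)
for n in ("side","top","wrist"):
    c=viewer.read_camera(n)
    cv2.imwrite(f"pics/{n}0.png",c["pixels"][:,:,::-1])
    print(n,{k:v for k,v in c.items() if k!="pixels"})
E
```

```text
pics
0.0187 ['MotionError', 'grasp_offset']
{'time': 0.0, 'q': array([ 1.19512081e+00,  2.64734303e-01,  1.60538672e+00,  2.31104393e-05,
        1.27366088e+00, -3.68997580e-02]), 'joint_vel': array([-9.45326714e-04, -4.52813651e-05,  1.42291846e-05, -8.44156165e-04,
       -4.88249444e-04,  1.10003547e-03]), 'joint_torque': array([-6.46980443e-04, -5.15110230e+01, -3.67311752e+01, -3.19589144e-04,
        1.28981363e-02, -1.47574855e-05]), 'tool_pos': array([0.22405338, 0.63596329, 0.22996783]), 'tcp_rot': array([-0.52953759, -3.09616374,  0.00335835]), 'wrist_force': array([ 0.91697784,  0.54233181, -0.63045302]), 'torque': array([ 0.06108293,  0.04228837, -0.00654727]), 'width': 0.9981619672313907}
side {'vertical_fov': 43.8784848838445, 'cx': 259.9222975595531, 'cy': 189.91158955988456, 'view': array([[-0.98702642, -0.15925327, -0.02042654,  0.5622622 ],
       [ 0.04509566, -0.39707305,  0.91667845, -0.12595461],
       [-0.15409487,  0.9038647 ,  0.39910322, -1.05984666],
       [ 0.        ,  0.        ,  0.        ,  1.        ]])}
top {'vertical_fov': 55.43590764405029, 'cx': 255.26178006784497, 'cy': 194.5560259742506, 'view': array([[-0.10163782, -0.99481266,  0.0041863 ,  0.05536751],
       [ 0.96737648, -0.09785136,  0.23368322, -0.58169536],
       [-0.23206139,  0.02780078,  0.97230377, -0.91846161],
       [ 0.        ,  0.        ,  0.        ,  1.        ]])}
wrist {'vertical_fov': 58.76689122506922, 'cx': 254.2234804974325, 'cy': 193.36497696443092, 'tool_from_camera': array([[-1.29344642e-05,  9.63720853e-01,  2.66912191e-01,
         6.81930804e-02],
       [ 9.99999782e-01, -1.63742931e-04,  6.39674562e-04,
        -1.07143118e-03],
       [ 6.60172699e-04,  2.66912141e-01, -9.63720641e-01,
        -1.42553969e-01],
       [ 0.00000000e+00,  0.00000000e+00,  0.00000000e+00,
         1.00000000e+00]])}
```

View pics/side0.png

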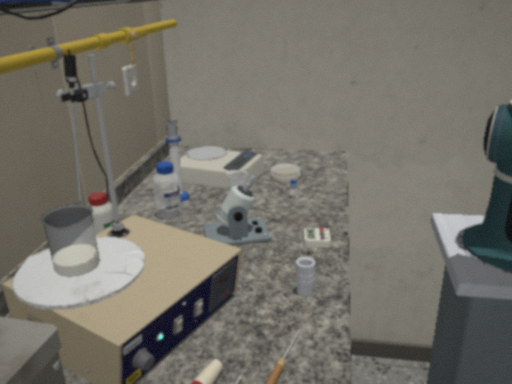

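View pics/top0.png

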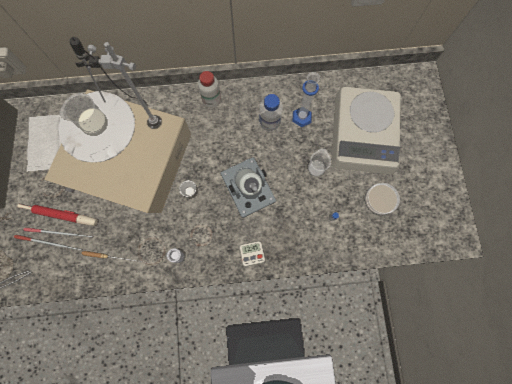

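View pics/wrist0.png

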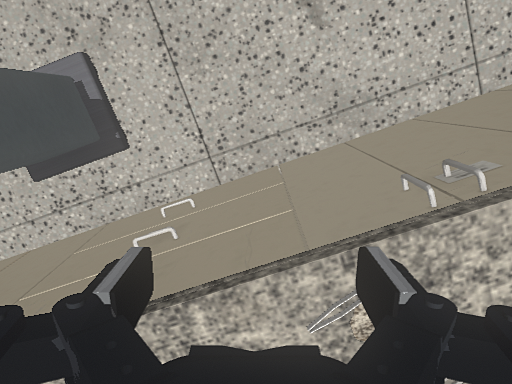

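```bash
cat > h.py <<'E'
import numpy as np, cv2
from scipy.spatial.transform import Rotation as R
from workcell import read_state, viewer, job, bot
def cam(n):
    s=read_state(); c=viewer.read_camera(n)
    H=c["pixels"].shape[0]; c["f"]=H/2/np.tan(np.radians(c["vertical_fov"])/2)
    if n=="wrist":
        T=np.eye(4);T[:3,:3]=R.from_rotvec(s["tcp_rot"]).as_matrix();T[:3,3]=s["tool_pos"]
        c["view"]=np.linalg.inv(T@c["tool_from_camera"])
    return c
def proj(c,p):
    p=np.atleast_2d(p);q=p@c["view"][:3,:3].T+c["view"][:3,3]
    return np.c_[c["cx"]+c["f"]*q[:,0]/-q[:,2], c["cy"]-c["f"]*q[:,1]/-q[:,2]]
def ray(c,u,v):
    d=np.array([(u-c["cx"])/c["f"],-(v-c["cy"])/c["f"],-1]); Rm=c["view"][:3,:3]
    o=-Rm.T@c["view"][:3,3]; d=Rm.T@d; return o,d/np.linalg.norm(d)
def atz(c,u,v,z):
    o,d=ray(c,u,v); return o+d*(z-o[2])/d[2]
def tri(rays):
    A=np.zeros((3,3));b=np.zeros(3)
    for o,d in rays:
        P=np.eye(3)-np.outer(d,d);A+=P;b+=P@o
    p=np.linalg.solve(A,b); return p,[np.linalg.norm((np.eye(3)-np.outer(d,d))@(p-o)) for o,d in rays]
def crop(c,name,u0,v0,u1,v1,s):
    im=c["pixels"][v0:v1,u0:u1,::-1]; im=cv2.resize(im,None,fx=s,fy=s,interpolation=cv2.INTER_CUBIC)
    for u in range((u0//10+1)*10,u1,10):
        cv2.putText(im,str(u),((u-u0)*s-8,8),0,.3,(0,0,255),1);cv2.line(im,((u-u0)*s+s//2,10),((u-u0)*s+s//2,15),(0,0,255),1)
    for v in range((v0//10+1)*10,v1,10):
        cv2.putText(im,str(v),(0,(v-v0)*s+4),0,.3,(0,0,255),1);cv2.line(im,(20,(v-v0)*s+s//2),(26,(v-v0)*s+s//2),(0,0,255),1)
    cv2.imwrite(f"pics/{name}.png",im)
E
python3 - <<'E'
from h import *
t=cam("top");s=cam("side")
crop(t,"t1",150,140,350,275,4)
crop(s,"s1",180,150,340,300,4)
for n,u,v in [("vialtop",335,215),("cyl2",175,254),("cyl1",189,188),("beaker",319,163),("timer",253,254),("mix",250,188)]:
    print(n,atz(t,u,v,.05).round(3),atz(t,u,v,0).round(3))
for n,u,v in [("vial",293,188),("holder",305,293),("timer",318,236),("mixer",237,235)]: print(n,atz(s,u,v,0).round(3))
print(proj(t,[.224,.637,.23]),proj(s,[.224,.637,.23]))
E
```

```text
vialtop [ 0.51  -0.214  0.05 ] [ 0.518 -0.226  0.   ]
cyl2 [0.449 0.224 0.05 ] [0.454 0.234 0.   ]
cyl1 [0.626 0.176 0.05 ] [0.64  0.184 0.   ]
beaker [ 0.662 -0.192  0.05 ] [ 0.677 -0.203  0.   ]
timer [0.428 0.018 0.05 ] [0.432 0.018 0.   ]
mix [0.609 0.008 0.05 ] [0.622 0.008 0.   ]
vial [ 0.516 -0.273  0.   ]
holder [0.444 0.233 0.   ]
timer [0.43  0.005 0.   ]
mixer [0.621 0.024 0.   ]
[[-45.52505676 381.79829893]] [[522.40565213 366.31748901]]
```

View pics/t1.png

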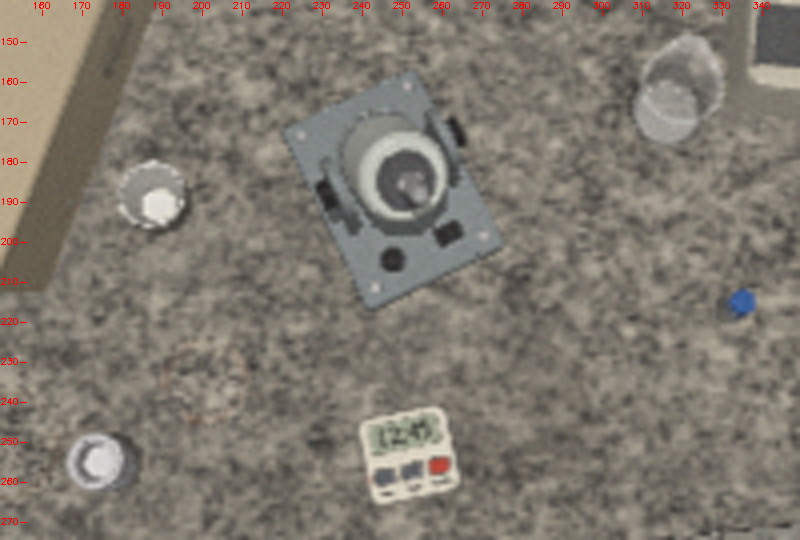

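View pics/s1.png

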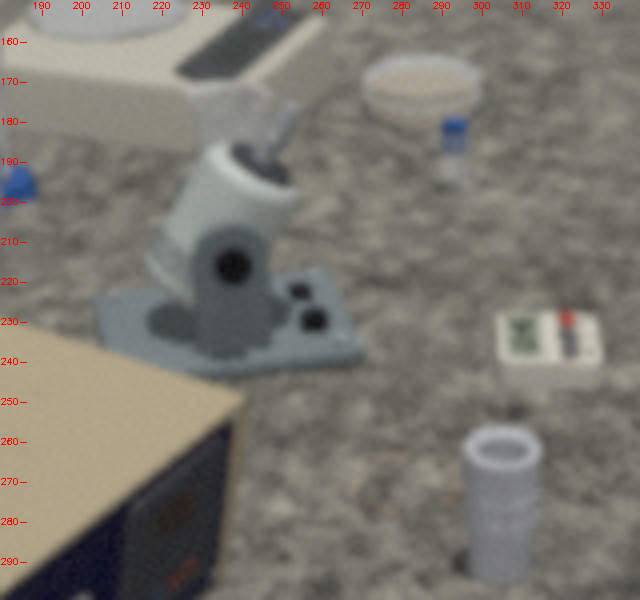

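```bash
python3 - <<'E'
from h import *
t=cam("top");s=cam("side")
P=np.array([atz(t,u,v,.012) for u,v in [(221,172),(253,157.3),(275.5,201),(242,216.8)]])
print(P.round(4)); print("c",P.mean(0)); 
ex=(P[0]+P[1]-P[2]-P[3])/2; ey=(P[0]+P[3]-P[1]-P[2])/2
print(np.linalg.norm(ex),np.linalg.norm(ey),np.arctan2(ex[1],ex[0]),np.arctan2(-ey[0],ey[1]))
S=np.array([atz(s,u,v,.012) for u,v in [(271,238),(229,244.5)]]);print(S.round(4))
print("holder rim",tri([ray(t,174,255),ray(s,305,261)]))
print("vial top",tri([ray(t,335.5,215),ray(s,293.5,180)]))
M=R.from_rotvec(read_state()["tcp_rot"]).as_matrix();print(M.round(3))
w=cam("wrist");print(proj(w,[read_state()["tool_pos"],read_state()["tool_pos"]+M[:,2]*.1,read_state()["tool_pos"]-M[:,2]*.0187]))
E
```

```text
[[ 0.6749  0.0868  0.012 ]
 [ 0.7104 -0.0102  0.012 ]
 [ 0.5733 -0.0608  0.012 ]
 [ 0.5375  0.0384  0.012 ]]
c [0.62399217 0.01352318 0.012     ]
0.1459094065788836 0.10436566011915828 0.3461584891797542 0.3485107233290083
[[0.5357 0.0491 0.012 ]
 [0.6252 0.0901 0.012 ]]
holder rim (array([0.44564618, 0.22320838, 0.06559315]), [np.float64(0.0003458956072264352), np.float64(0.00034589560722634503)])
vial top (array([ 0.50992219, -0.21600384,  0.04860467]), [np.float64(0.00021998655392614256), np.float64(0.00021998655392610117)])
[[-0.943  0.332 -0.   ]
 [ 0.332  0.943 -0.001]
 [ 0.    -0.001 -1.   ]]
[[256.91707275 254.09091171]
 [255.97563708 194.71098393]
 [257.23965888 274.43764557]]
```

```bash
python3 -m crank '-346 -316 60 0 0 1.2 0; -346 -316 60 0 0 1.2 0; -346 -316 60 0 0 1.2 0; -346 -316 60 0 0 1.2 0; -346 -316 60 0 0 1.2 0; -346 -316 60 0 0 1.2 0; -346 -316 60 0 0 1.2 0; -346 -316 60 0 0 2.456 0; -346 -316 60 0 0 2.456 0; -346 -316 60 0 0 2.456 0; -346 -316 60 0 0 2.456 0; -346 -316 60 0 0 2.456 0; -346 -316 60 0 0 2.456 0; -346 -316 60 0 0 2.456 0; -346 -316 60 0 0 2.456 0;-346 -316 60 0 0 2.456 0' 60
python3 - <<'E'
from h import *
s=read_state();print(s["q"].round(3),s["time"])
M=R.from_rotvec(s["tcp_rot"]).as_matrix();print(M.round(3))
w=cam("wrist");cv2.imwrite("pics/w1.png",w["pixels"][:,:,::-1]);print(proj(w,[.4456,.2232,.068]),proj(w,[.4456,.2232,.0]))
E
```

```text
time: 2.4
tool_pos: [0.4457, 0.2236, 0.1714]
tcp_rot: [-3.094, -0.545, -0.0]
wrist_force: [-0.7, -0.6, 0.4]
width: 1.002
[ 0.415 -0.025  2.04   0.     1.126  1.637] 2.4
[[ 0.94   0.342  0.   ]
 [ 0.342 -0.94   0.   ]
 [ 0.    -0.    -1.   ]]
[[253.9870403  191.26373214]] [[254.0019231  172.35292051]]
```

View pics/w1.png

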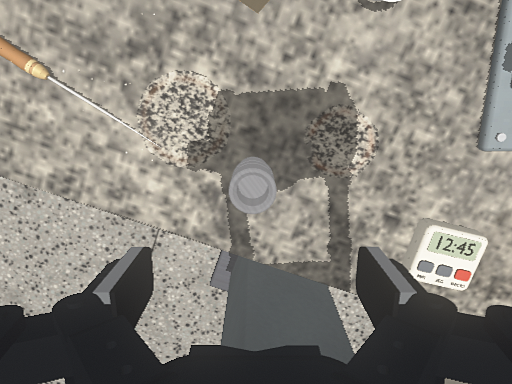

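```bash
python3 - <<'E'
from h import *
w=cam("wrist");crop(w,"w1c",215,140,295,220,8)
for u,v in [(252,188),(253,187)]: print(atz(w,u,v,.068))
E
```

```text
[0.44745236 0.22543652 0.068     ]
[0.4484301  0.22499813 0.068     ]
```

View pics/w1c.png

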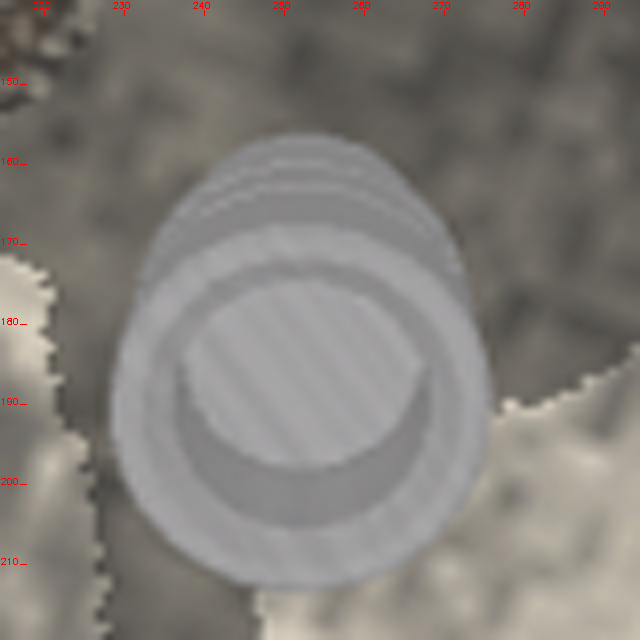

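```bash
python3 -m crank '0 -0.7 50 0 0 0 0; 0 -0.7 100 0 0 0 0; 0 -0.7 130 0 0 0 0; 0 -0.7 143 0 0 0 0; 0 -0.7 143 0 0 0 0;0 -0.7 143 0 0 0 255;0 -0.7 143 0 0 0 255;0 -0.7 143 0 0 0 255;0 -0.7 143 0 0 0 255;0 -0.7 143 0 0 0 255;0 -0.7 143 0 0 0 255;0 -0.7 143 0 0 0 255' 60
python3 - <<'E'
from h import *
w=cam("wrist");cv2.imwrite("pics/w2.png",w["pixels"][:,:,::-1]);
E
```

```text
time: 4.0
tool_pos: [0.4465, 0.2246, 0.0296]
tcp_rot: [-3.094, -0.542, -0.003]
wrist_force: [-0.8, -1.2, 6.2]
width: 0.42
```

View pics/w2.png

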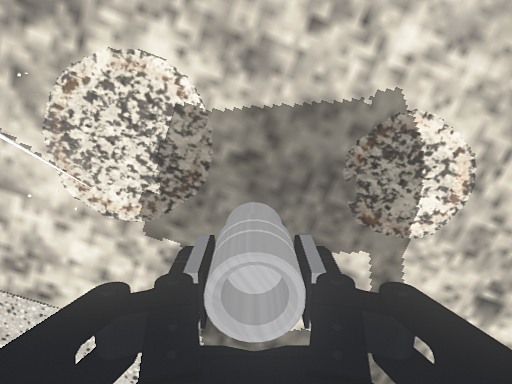

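```bash
python3 -m crank '0 0 -40 0 0 0 255; 0 0 -90 0 0 0 255; -10 50 -150 0 0 0 255; -20 110 -200 0 0 0 255; -33 170 -220 0 0 0 255; -33 225 -220 0 0 0 255;-33 248 -220 0 0 0 255;-33 248 -220 0 0 0 255;-33 248 -220 0 0 0 255;-33 248 -220 0 0 0 255'
python3 - <<'E'
from h import *
w=cam("wrist");cv2.imwrite("pics/w3.png",w["pixels"][:,:,::-1]);
print(read_state()["joint_vel"].round(3),read_state()["q"].round(3))
# predicted features
psi=.347;c=np.array([.624,.0135,0]);ex=np.array([np.cos(psi),np.sin(psi),0])
print(proj(w,[.58,-.002,.112]))
E
```

```text
time: 5.3
tool_pos: [0.498, -0.0191, 0.2477]
tcp_rot: [-3.093, -0.544, 0.002]
wrist_force: [0.0, 0.1, -1.1]
width: 0.416
[ 0.004 -0.001 -0.002 -0.001 -0.002 -0.002] [-0.088 -0.084  1.951  0.     1.276  1.134]
[[269.08577853  76.47548091]]
```

View pics/w3.png

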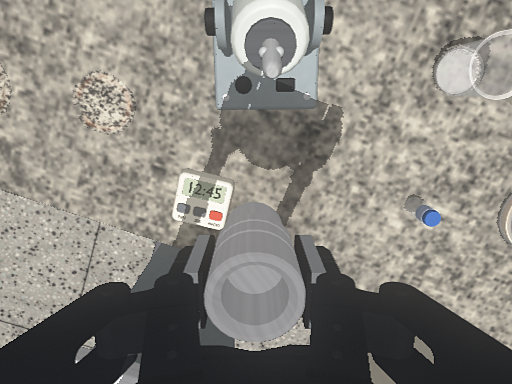

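```bash
python3 - <<'E'
from h import *
w=cam("wrist");crop(w,"w3c",195,0,345,112,5)
s=cam("side");crop(s,"s3c",200,140,300,250,6)
t=cam("top");crop(t,"t3c",215,150,285,220,8)
E
```

```text
(no output)
```

View pics/w3c.png

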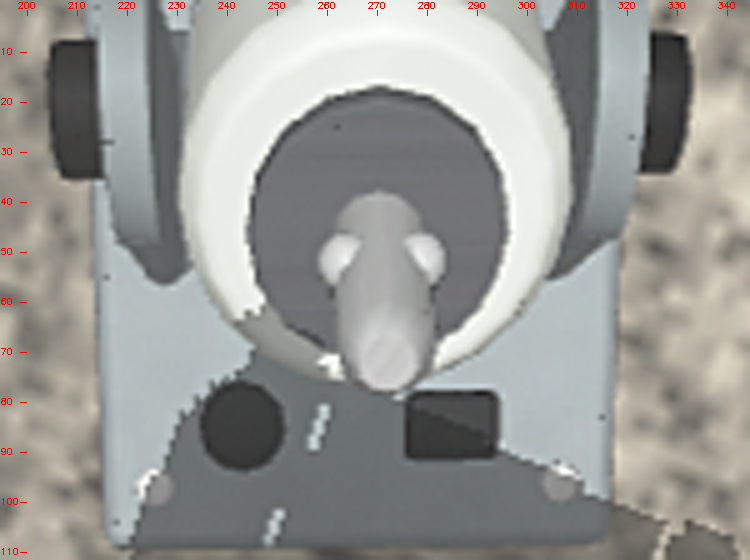

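View pics/s3c.png

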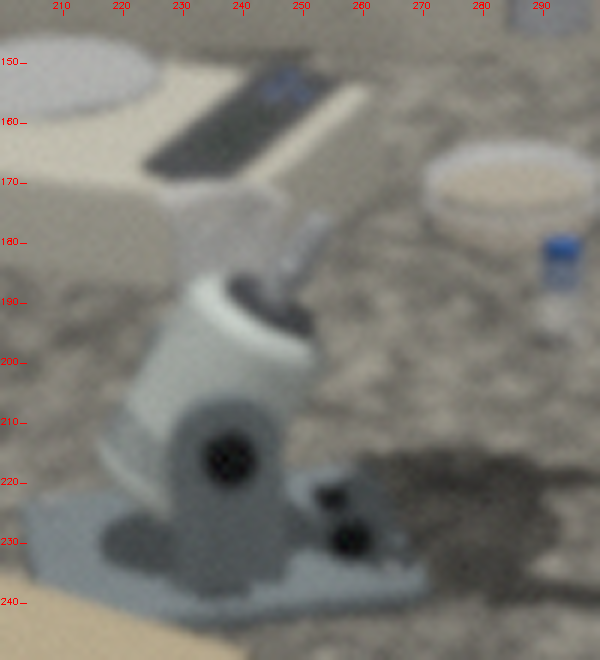

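View pics/t3c.png

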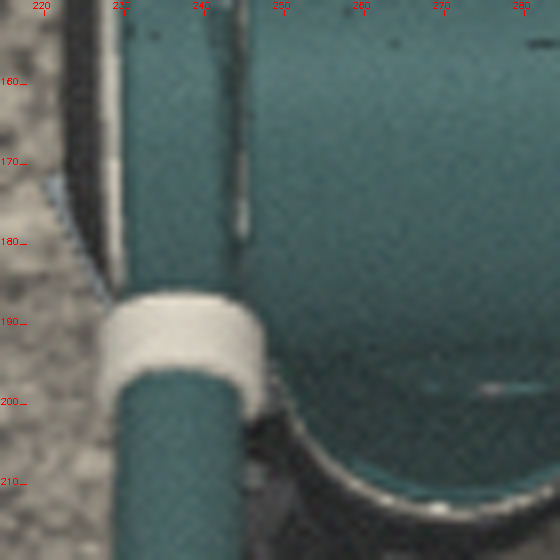

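```bash
cat > fit.py <<'E'
from h import *
from scipy.optimize import least_squares
w=cam("wrist");t=cam("top");s=cam("side")
th=np.linspace(0,2*np.pi,400)
def frame(p):
    x,y,psi=p; a=np.array([-np.cos(psi)*np.sin(.56),-np.sin(psi)*np.sin(.56),np.cos(.56)])
    o=np.array([x,y,.112]); ey=np.array([-np.sin(psi),np.cos(psi),0]); return o,a,ey,np.cross(ey,a)
def pred(p):
    o,a,ey,ex=frame(p)
    C=proj(w,o+.02*(np.cos(th)[:,None]*ex+np.sin(th)[:,None]*ey))
    tip=proj(w,o+.038*a)[0]
    B=proj(w,o+.007*(np.cos(th)[:,None]*ex+np.sin(th)[:,None]*ey))
    return np.array([C[:,0].min(),C[:,0].max(),C[:,1].min(),tip[0],tip[1],B[:,1].min()])
obs=np.array([244.5,296.3,17.3,271.8,71.5,38.3])
r=least_squares(lambda p:pred(p)-obs,[.58,-.002,.347])
print(r.x,r.fun.round(2))
# with mild freedom in z
r2=least_squares(lambda p:np.r_[pred2(p)-obs] if 0 else pred(p)-obs,r.x,loss="soft_l1")
o,a,ey,ex=frame(r.x)
print("side tip",proj(s,o+.038*a),"shoulder",proj(s,o)); print("top tip",proj(t,o+.038*a),"shoulder",proj(t,o))
c=np.array([.624,.0135,0]);m=np.array([np.cos(r.x[2]),np.sin(r.x[2]),0]);print("plate",proj(w,[c-.075*m+[0,0,.012]+k*.055*ey for k in(1,-1)]))
print((o-c)@m,(o-c)@ey)
E
python3 fit.py
```

```text
[0.6010534  0.00447034 0.33803883] [-0.57  0.56  1.33  0.01 -0.13 -1.24]
side tip [[253.47848792 175.37796288]] shoulder [[245.24154462 189.02917009]]
top tip [[254.87334351 188.45807259]] shoulder [[251.52611679 184.7419252 ]]
plate [[213.21057459 109.85961184]
 [315.08865665 110.94850901]]
-0.02464255482319592 -0.0009086838593509779
```

```bash
python3 - <<'E'
from h import *
w=cam("wrist");crop(w,"w3h",195,195,315,345,5)
s=read_state();M=R.from_rotvec(s["tcp_rot"]).as_matrix();p=s["tool_pos"]
th=np.linspace(0,6.283,200)
for x,y in [(0,0),(.001,0),(0,.001)]:
    C=proj(w,[p+M@[x+.018*np.cos(a),y+.018*np.sin(a),-.0384] for a in th]);print(x,y,C.min(0).round(1),C.max(0).round(1))
    C=proj(w,[p+M@[x+.0155*np.cos(a),y+.0155*np.sin(a),.0296] for a in th]);print("bot",x,y,C.min(0).round(1),C.max(0).round(1))
E
```

```text
0 0 [201.1 250. ] [305.2 341.8]
bot 0 0 [224.7 199.1] [282.3 253.1]
0.001 0 [201.  247.2] [305.3 339.4]
bot 0.001 0 [224.7 197.3] [282.3 251.5]
0 0.001 [204. 250.] [308.1 341.8]
bot 0 0.001 [226.6 199.1] [284.1 253.1]
```

View pics/w3h.png

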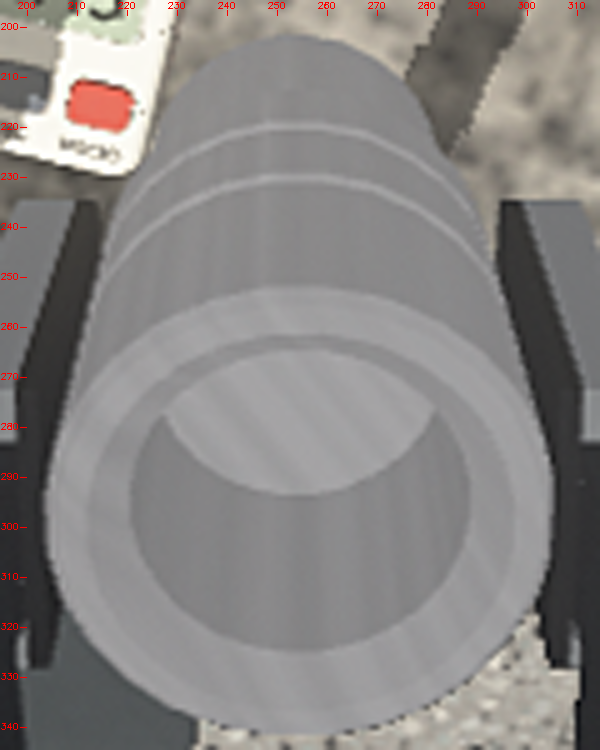

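```bash
cat > tgt.py <<'E'
from h import *
import sys
psi=.342;O=np.array([.601,.0045,.112]);A=np.array([-np.cos(psi)*np.sin(.56),-np.sin(psi)*np.sin(.56),np.cos(.56)])
EY=np.array([-np.sin(psi),np.cos(psi),0])
Mt=np.c_[np.cross(-EY,-A),-EY,-A]
def rel(pt,Mt=Mt):
    s=read_state();M=R.from_rotvec(s["tcp_rot"]).as_matrix()
    return ((M.T@(pt-s["tool_pos"]))*1000).round(1), R.from_matrix(M.T@Mt).as_rotvec().round(4)
def hold(d,off=(-.001,.0005),zb=.0305): return O+A*(d+zb)-Mt[:,0]*off[0]-Mt[:,1]*off[1]
E
python3 - <<'E'
from tgt import *
for d in (.055,.038,.014,0): print(d,hold(d),rel(hold(d)))
E
```

```text
0.055 [ 0.55884434 -0.0099762   0.1849715 ] (array([60. , 11.3, 63.3]), array([-0.0015,  0.56  ,  0.0054]))
0.038 [ 0.56735153 -0.00694774  0.17056816] (array([69. , 11.3, 77.7]), array([-0.0015,  0.56  ,  0.0054]))
0.014 [ 0.57936168 -0.00267226  0.15023404] (array([81.7, 11.4, 98.1]), array([-0.0015,  0.56  ,  0.0054]))
0 [ 5.86367600e-01 -1.78232247e-04  1.38372467e-01] (array([ 89.2,  11.4, 109.9]), array([-0.0015,  0.56  ,  0.0054]))
```

```bash
python3 -m crank '20 5 10 0 0.18 0 255; 35 8 25 0 0.36 0 255; 50 11 45 -0.0015 0.5 0.005 255; 60 11 63 -0.0015 0.56 0.005 255;60 11.3 63.3 -0.0015 0.56 0.005 255;60 11.3 63.3 -0.0015 0.56 0.005 255;60 11.3 63.3 -0.0015 0.56 0.005 255;60 11.3 63.3 -0.0015 0.56 0.005 255'
python3 - <<'E'
from tgt import *
print(rel(hold(.055)),read_state()["q"].round(3))
w=cam("wrist");cv2.imwrite("pics/w4.png",w["pixels"][:,:,::-1])
s=cam("side");crop(s,"s4",190,120,310,240,5)
print(proj(s,[O,O+.038*A,O+.055*A,O+.123*A]))
E
```

```text
time: 6.7
tool_pos: [0.5599, -0.0104, 0.1864]
tcp_rot: [-2.889, -0.5, -0.833]
wrist_force: [-0.4, -0.5, -0.5]
width: 0.416
(array([-1.5, -0.8,  0.8]), array([ 0.0009, -0.0014,  0.0009])) [-0.249 -0.207  2.277  0.508  0.654  0.638]
[[245.26180175 189.03526766]
 [253.49337583 175.37107194]
 [257.22317605 169.17970203]
 [272.4430099  143.91517955]]
```

View pics/w4.png

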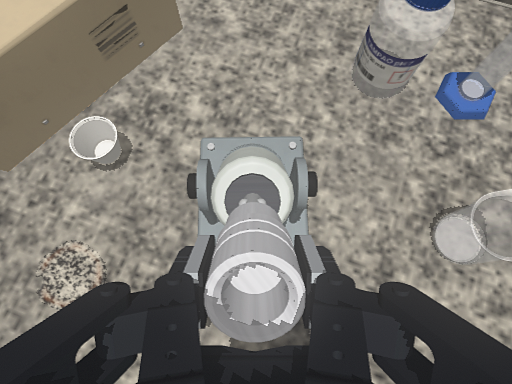

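View pics/s4.png

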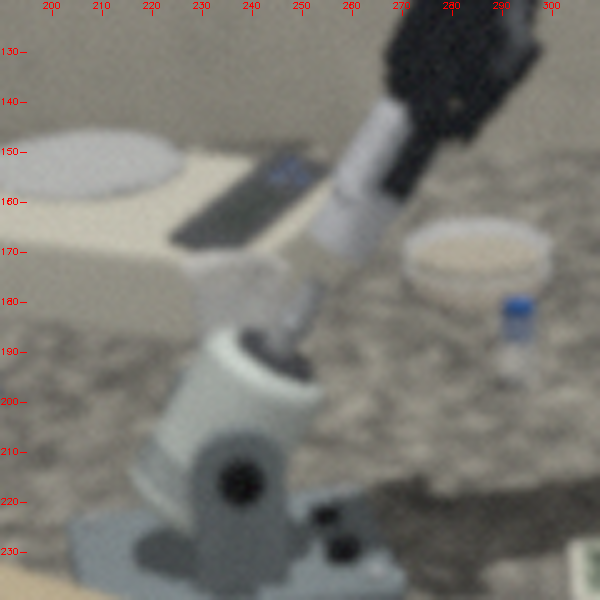

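```bash
python3 - <<'E'
from tgt import *
w=cam("wrist");s=cam("side")
def sil(c,M,p,segs):
    im=c["pixels"][:,:,::-1].copy(); k=5; im=cv2.resize(im,None,fx=k,fy=k,interpolation=cv2.INTER_CUBIC)
    th=np.linspace(0,6.283,60)
    for d,r in segs:
        C=proj(c,[p+M@[r*np.cos(a),r*np.sin(a),d] for a in th])
        cv2.polylines(im,[np.int32(C*k+k/2)],True,(0,0,255),1)
    return im
st=read_state();M=R.from_rotvec(st["tcp_rot"]).as_matrix();p=st["tool_pos"]
H=[(.0305,.0155),(.0065,.0155),(.0065,.018),(-.0375,.018)]
SP=[(0,.02),(0,.007),(-.034,.007),(-.038,.004)]
for c,n,(u0,v0,u1,v1) in ((w,"w4o",(180,130,330,250)),(s,"s4o",(215,125,295,205))):
    im=c; I=sil(c,M,p+M@[-.001,.0005,0],H); c2=dict(c); 
    J=I.copy(); th=np.linspace(0,6.283,60)
    for d,r in SP:
        C=proj(c,[O+Mt@[r*np.cos(a),r*np.sin(a),d] for a in th]);cv2.polylines(J,[np.int32(C*5+2)],True,(0,255,0),1)
    cv2.imwrite(f"pics/{n}.png",cv2.resize(J[v0*5:v1*5,u0*5:u1*5],None,fx=1 if n[0]=='w' else 1.4,fy=1 if n[0]=='w' else 1.4))
E
```

```text
(no output)
```

View pics/w4o.png

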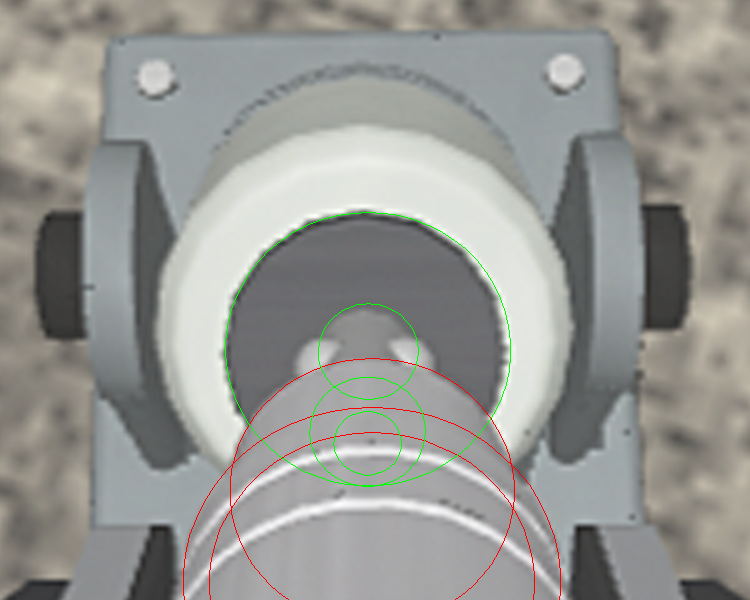

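View pics/s4o.png

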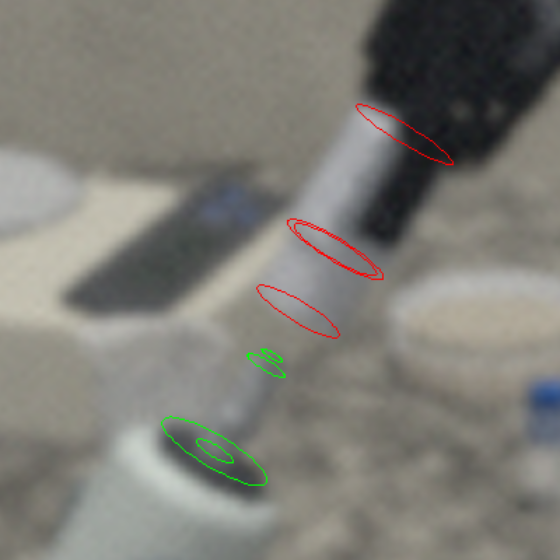

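```bash
python3 -m crank '-1.6 -0.8 0 0 0 0 255; -1.6 -0.8 8 0 0 0 255; -1.6 -0.8 15 0 0 0 255; -1.6 -0.8 20 0 0 0 255; -1.6 -0.8 25 0 0 0 255; -1.6 -0.8 25 0 0 0 255; -1.6 -0.8 25 0 0 0 255'
python3 - <<'E'
from tgt import *
print(rel(hold(.03)),"F tool",(Mt.T@read_state()["wrist_force"]).round(1))
w=cam("wrist");crop(w,"w5",180,130,330,250,5)
s=cam("side");crop(s,"s5",190,120,310,240,5)
E
```

```text
time: 7.78
tool_pos: [0.5699, -0.0057, 0.163]
tcp_rot: [-2.889, -0.499, -0.831]
wrist_force: [0.5, -0.5, -0.9]
width: 0.416
(array([1.6, 0.3, 0.1]), array([ 0.0002,  0.0001, -0.0001])) F tool [-0.2  0.7  1. ]
```

View pics/w5.png

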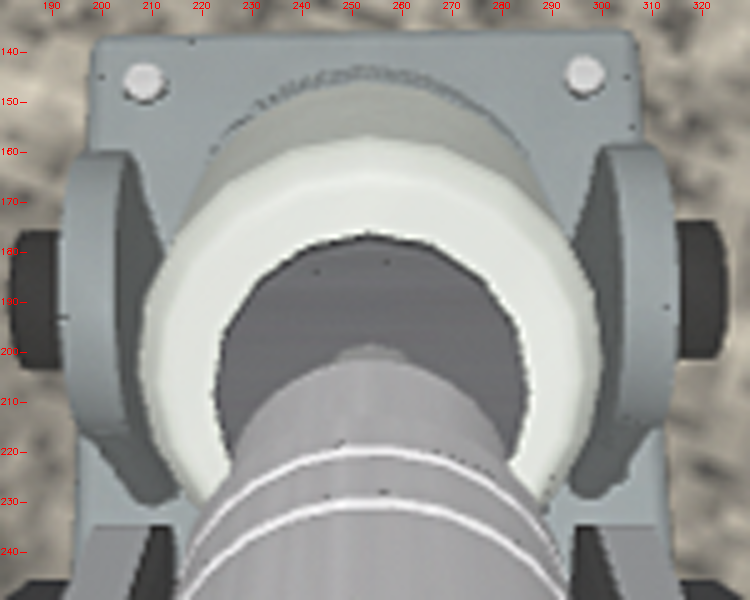

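View pics/s5.png

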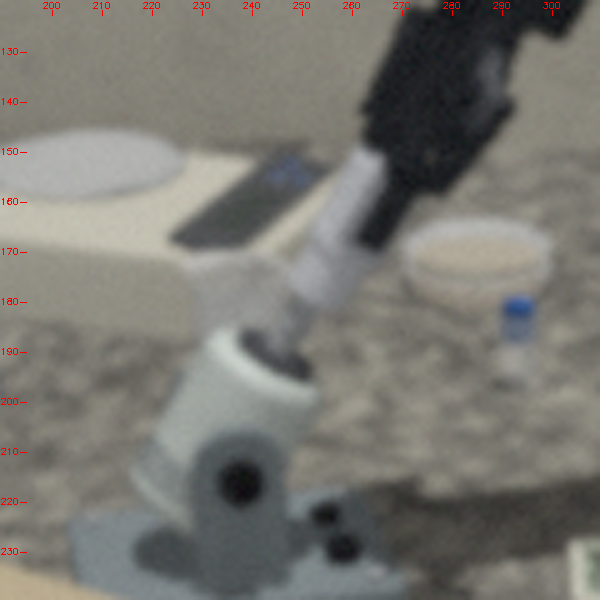

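```bash
python3 -m crank '1.6 0.3 0 0 0 0 255; 1.6 0.3 0 0 0 0 255; 1.6 0.3 0 0 0 0 255; 1.6 0.3 0 0 0 0 255; 1.6 0.3 0 0 0 0 255'
python3 - <<'E'
from tgt import *
print(rel(hold(.03)),"F tool",(Mt.T@read_state()["wrist_force"]).round(1))
cam("top");print(rel(hold(.03)))
w=cam("wrist");crop(w,"w6",180,130,330,250,5)
s=cam("side");crop(s,"s6",215,125,295,205,8)
print(rel(hold(.03)))
E
```

```text
time: 8.5
tool_pos: [0.5712, -0.0055, 0.1638]
tcp_rot: [-2.89, -0.498, -0.831]
wrist_force: [0.6, 0.4, -1.1]
width: 0.412
(array([0.1, 0.1, 0. ]), array([ 0.0002,  0.0001, -0.0003])) F tool [ 0.  -0.1  1.3]
(array([0.1, 0.1, 0. ]), array([ 0.0002,  0.0001, -0.0003]))
(array([0.1, 0.1, 0. ]), array([ 0.0002,  0.0001, -0.0003]))
```

View pics/w6.png

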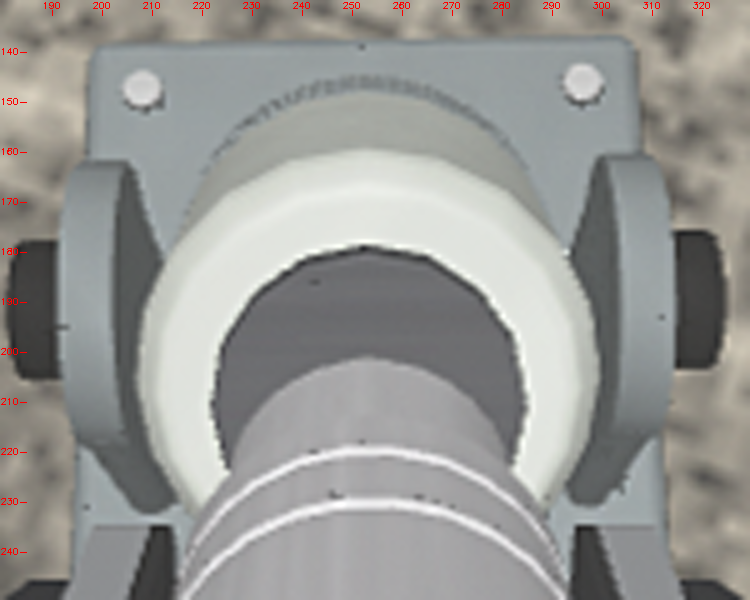

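View pics/s6.png

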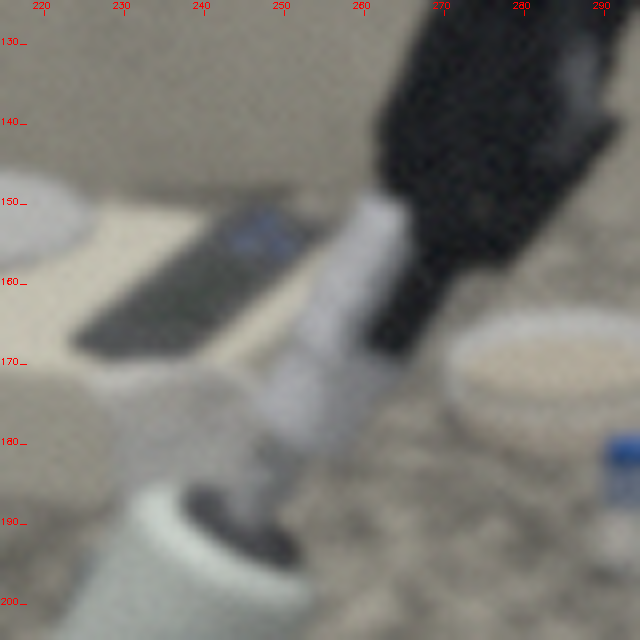

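```bash
python3 -m crank '0 0 3 0 0 0 255; 0 0 6 0 0 0 255; 0 0 9 0 0 0 255; 0 0 9 0 0 0 255; 0 0 9 0 0 0 255'
python3 - <<'E'
from tgt import *
s=read_state()
print(rel(hold(.021)),"F tool",(Mt.T@s["wrist_force"]).round(1),(Mt.T@s["torque"]).round(2))
E
```

```text
time: 9.28
tool_pos: [0.5758, -0.0039, 0.1561]
tcp_rot: [-2.889, -0.499, -0.831]
wrist_force: [-0.1, 0.3, -0.8]
width: 0.415
(array([ 0. ,  0.1, -0. ]), array([ 0.0002,  0.0001, -0.0003])) F tool [-0.4 -0.3  0.6] [-0.02 -0.3  -0.03]
```

```bash
python3 -m crank '0 0 3 0 0 0 255; 0 0 5 0 0 0 255; 0 0 7 0 0 0 255; 0 0 7 0 0 0 255; 0 0 7 0 0 0 255'
python3 - <<'E'
from tgt import *
s=read_state()
print(rel(hold(.014)),"F tool",(Mt.T@s["wrist_force"]).round(1),(Mt.T@s["torque"]).round(2))
E
```

```text
time: 9.9
tool_pos: [0.5793, -0.0027, 0.1502]
tcp_rot: [-2.89, -0.498, -0.831]
wrist_force: [0.1, -0.5, -0.1]
width: 0.41
(array([0.1, 0. , 0. ]), array([ 0.0002,  0.    , -0.0003])) F tool [-0.1  0.5 -0. ] [ 0.02 -0.34  0.05]
```

```bash
python3 -m crank '0 0 2 0 0 0 255; 0 0 4 0 0 0 255; 0 0 6 0 0 0 255; 0 0 6 0 0 0 255'
python3 - <<'E'
from tgt import *
s=read_state()
print(rel(hold(.008)),"F tool",(Mt.T@s["wrist_force"]).round(1),(Mt.T@s["torque"]).round(2))
E
python3 -m crank '0 0 2 0 0 0 255; 0 0 4 0 0 0 255; 0 0 5 0 0 0 255; 0 0 5 0 0 0 255'
python3 - <<'E'
from tgt import *
s=read_state()
print(rel(hold(.003)),"F tool",(Mt.T@s["wrist_force"]).round(1),(Mt.T@s["torque"]).round(2))
w=cam("wrist");crop(w,"w7",180,130,330,280,4)
s=cam("side");crop(s,"s7",215,125,295,205,8)
E
```

```text
time: 10.4
tool_pos: [0.582, -0.0015, 0.145]
tcp_rot: [-2.889, -0.498, -0.83]
wrist_force: [-0.2, 0.9, -0.6]
width: 0.414
(array([ 0.3,  0.2, -0. ]), array([-0.    ,  0.0004, -0.0003])) F tool [-0.2 -0.9  0.6] [ 0.1  -0.43 -0.02]
time: 10.9
tool_pos: [0.5847, -0.0005, 0.14]
tcp_rot: [-2.89, -0.498, -0.83]
wrist_force: [4.3, 1.9, -7.8]
width: 0.414
(array([ 0.6,  0.2, -0.7]), array([-0.0001,  0.0008, -0.0009])) F tool [-0.2 -0.3  9. ] [-0.06 -0.14 -0.02]
```

View pics/w7.png

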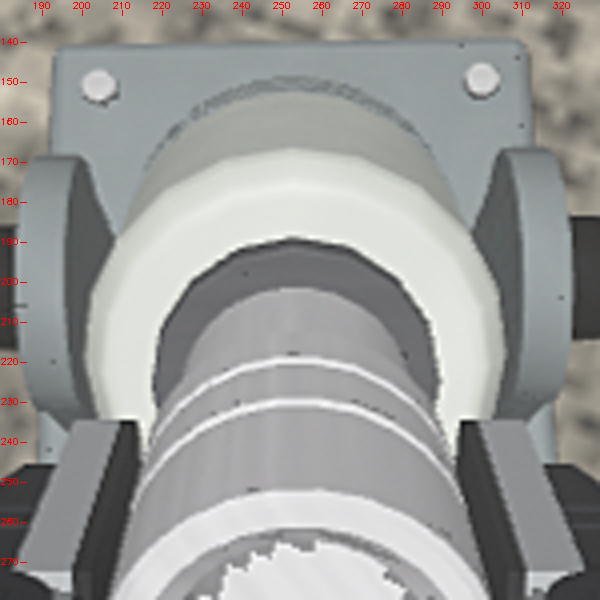

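View pics/s7.png

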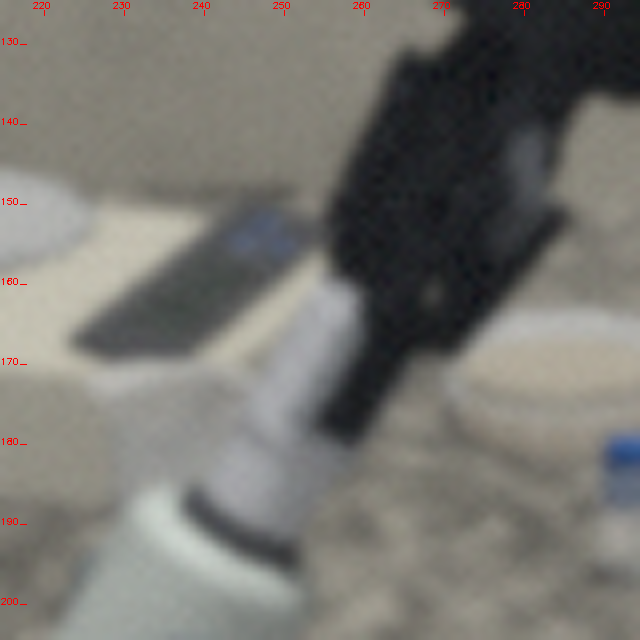

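```bash
python3 -m crank '0 0 1 0 0 0 255; 0 0 2 0 0 0 255; 0 0 3 0 0 0 255; 0 0 3 0 0 0 255; 0 0 3 0 0 0 255'
python3 - <<'E'
from tgt import *
s=read_state()
print(rel(hold(.0)),"F tool",(Mt.T@s["wrist_force"]).round(1),(Mt.T@s["torque"]).round(2))
w=cam("wrist");crop(w,"w8",180,130,330,280,4)
E
```

```text
time: 11.62
tool_pos: [0.5862, -0.0001, 0.1383]
tcp_rot: [-2.89, -0.499, -0.831]
wrist_force: [1.2, 0.3, -4.1]
width: 0.418
(array([0.2, 0.1, 0. ]), array([ 0.0001,  0.0002, -0.0002])) F tool [-1.1  0.1  4.2] [-0.   -0.37  0.  ]
```

View pics/w8.png

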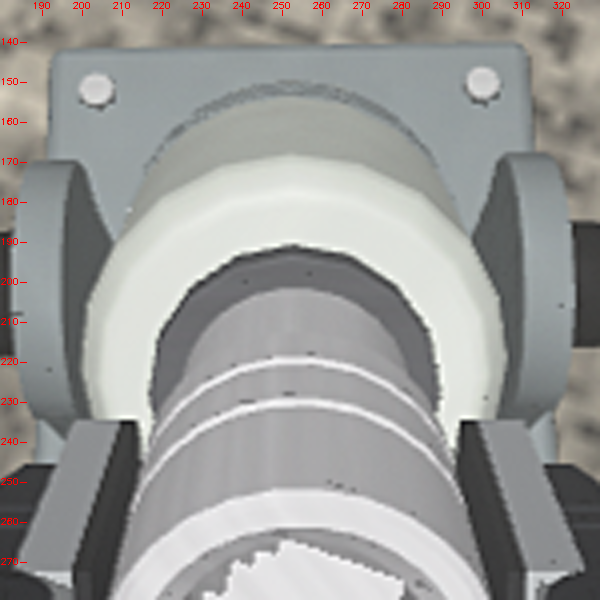

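```bash
python3 -m crank '0 0 1 0 0 0 255; 0 0 2 0 0 0 255; 0 0 2 0 0 0 255'
python3 - <<'E'
from tgt import *
s=read_state()
print(rel(hold(.0)),"F tool",(Mt.T@s["wrist_force"]).round(1),(Mt.T@s["torque"]).round(2))
E
python3 -m crank '0 0 1 0 0 0 255; 0 0 2 0 0 0 255; 0 0 2 0 0 0 255'
python3 - <<'E'
from tgt import *
s=read_state()
print(rel(hold(.0)),"F tool",(Mt.T@s["wrist_force"]).round(1),(Mt.T@s["torque"]).round(2))
w=cam("wrist");crop(w,"w9",180,130,330,280,4)
s=cam("side");crop(s,"s9",215,125,295,205,8)
E
```

```text
time: 12.05
tool_pos: [0.5875, -0.0, 0.1379]
tcp_rot: [-2.889, -0.5, -0.832]
wrist_force: [-7.8, -2.3, 5.8]
width: 0.414
(array([-0.7, -0.2, -1. ]), array([ 0.0005, -0.0008,  0.0007])) F tool [-3.8 -0.5 -9.2] [ 0.24 -0.98  0.05]
time: 12.42
tool_pos: [0.5879, 0.0001, 0.1377]
tcp_rot: [-2.889, -0.502, -0.833]
wrist_force: [-26.7, -7.1, 23.9]
width: 0.415
(array([-1. , -0.2, -1.4]), array([ 0.    , -0.0011,  0.0021])) F tool [-10.6  -2.2 -34.9] [ 0.46 -2.06  0.04]
```

View pics/w9.png

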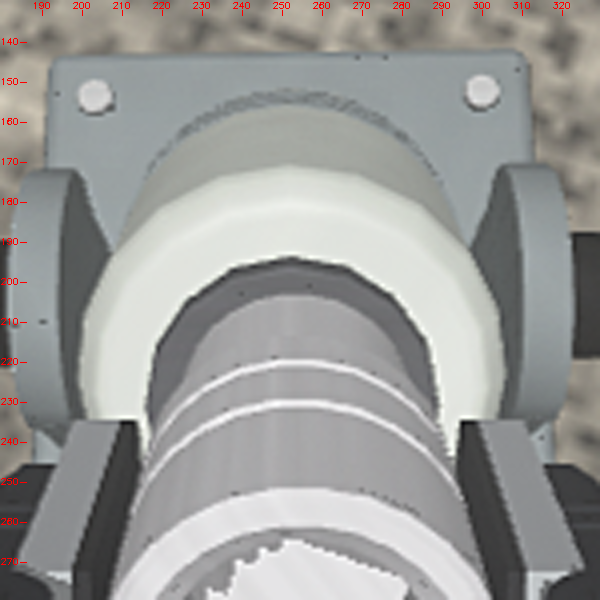

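View pics/s9.png

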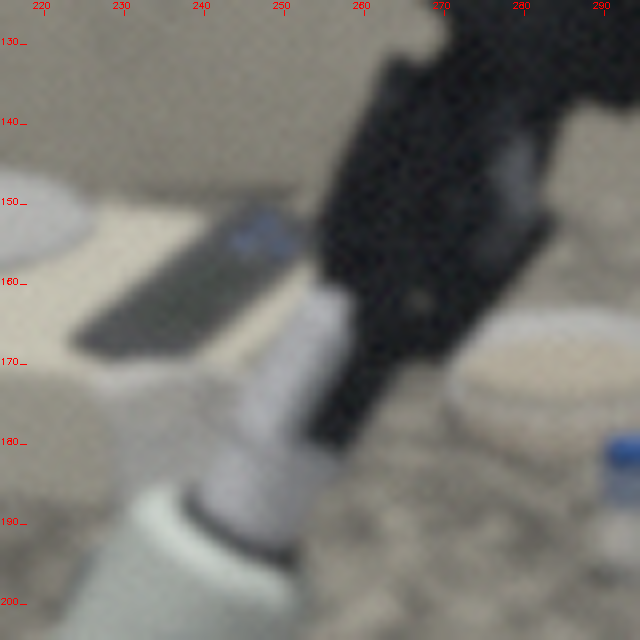

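```bash
python3 -m crank '0 0 -1.5 0 0 0 255; 0 0 -3 0 0 0 255; -0 0 -3 0 0 0 255; 0 0 -3 0 0 0 0; 0 0 -3 0 0 0 0;0 0 -3 0 0 0 0;0 0 -3 0 0 0 0;0 0 -3 0 0 0 0; 0 0 -20 0 0 0 0; 0 0 -60 0 0 0 0; 0 0 -100 0 0 0 0;0 0 -100 0 0 0 0;0 0 -100 0 0 0 0'
python3 - <<'E'
from tgt import *
w=cam("wrist");crop(w,"w10",150,100,350,320,3)
k=cam("side");crop(k,"s10",215,125,295,205,8)
th=np.linspace(0,6.283,100)
for d,r in[(.068,.018),(0,.0155),(0,.02)]:
    C=proj(w,[O+Mt@[r*np.cos(a),r*np.sin(a),-d] for a in th]);print(d,C.min(0).round(1),C.max(0).round(1))
print(read_state()["wrist_force"])
E
```

```text
time: 14.15
tool_pos: [0.5381, -0.0172, 0.2193]
tcp_rot: [-2.89, -0.498, -0.831]
wrist_force: [-0.4, 1.2, -0.8]
width: 0.999
0.068 [225.5 182.6] [283.3 237.6]
0 [235.3 165.5] [273.3 202.5]
0 [229.7 160. ] [278.9 207.7]
[-0.1407463   0.05573119 -0.06955938]
```

View pics/w10.png

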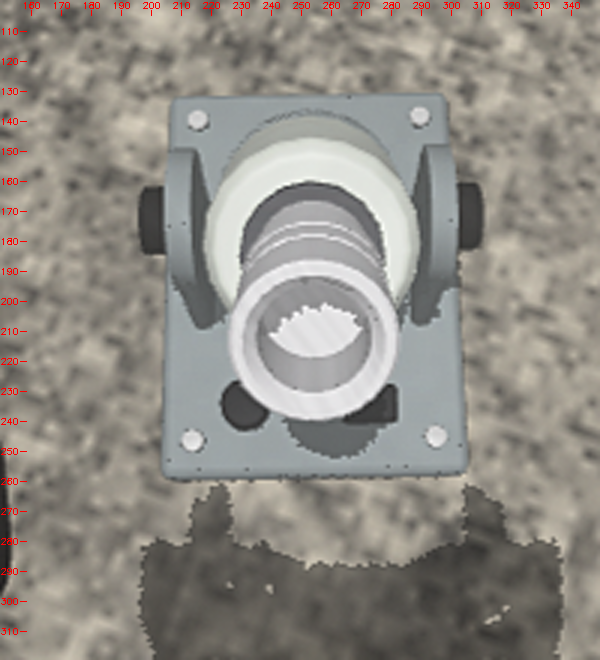

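View pics/s10.png

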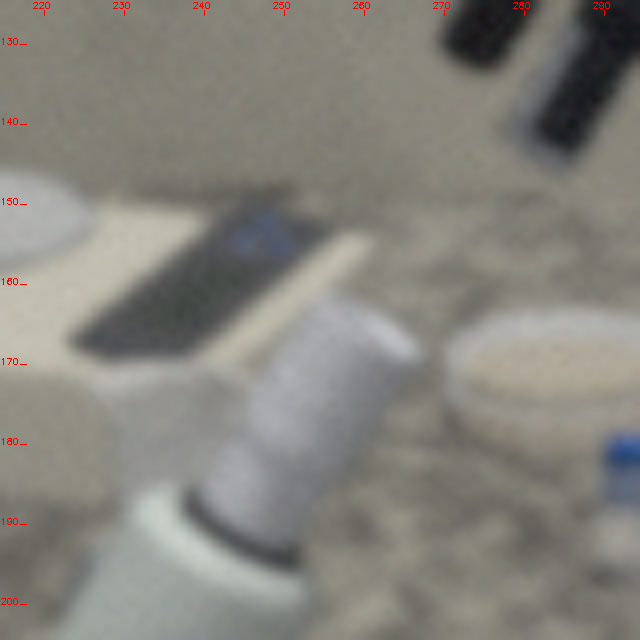

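```bash
python3 - <<'E'
from tgt import *
t=cam("top")
for n,u,v in [("dish",382,198),("dishL",365,200)]: print(n,atz(t,u,v,.01).round(3))
Md=np.c_[[0,1,0],[1,0,0],[0,0,-1]].astype(float)
print(np.linalg.det(Md)); print(rel(np.array([.510,-.216,.13]),Md))
w=cam("wrist");
E
```

```text
dish [ 0.552 -0.366  0.01 ]
dishL [ 0.551 -0.316  0.01 ]
1.0
(array([-125.1,  178.5,   25.2]), array([ 0.3407, -0.4859, -1.1955]))
```

```bash
python3 -m crank '-10 15 -20 0.034 -0.049 -0.12 0; -45 65 -15 0.12 -0.17 -0.42 0; -80 115 0 0.2 -0.29 -0.72 0; -125.1 178.5 25.2 0.3407 -0.4859 -1.1955 0; -125.1 178.5 25.2 0.3407 -0.4859 -1.1955 0;-125.1 178.5 25.2 0.3407 -0.4859 -1.1955 0;-125.1 178.5 25.2 0.3407 -0.4859 -1.1955 0;-125.1 178.5 25.2 0.3407 -0.4859 -1.1955 0;-125.1 178.5 25.2 0.3407 -0.4859 -1.1955 0;-125.1 178.5 25.2 0.3407 -0.4859 -1.1955 0;-125.1 178.5 25.2 0.3407 -0.4859 -1.1955 0;-125.1 178.5 25.2 0.3407 -0.4859 -1.1955 0'
python3 - <<'E'
from tgt import *
s=read_state();print(s["q"].round(3),s["joint_vel"].round(2))
w=cam("wrist");cv2.imwrite("pics/w11.png",w["pixels"][:,:,::-1]);crop(w,"w11c",215,150,315,250,6)
th=np.linspace(0,6.283,100)
C=proj(w,[[.51+.011*np.cos(a),-.216+.011*np.sin(a),.05] for a in th]);print(C.min(0),C.max(0))
E
```

```text
time: 15.85
tool_pos: [0.5105, -0.2168, 0.1319]
tcp_rot: [2.221, 2.218, 0.003]
wrist_force: [-0.3, -0.1, 0.6]
width: 1.003
[-4.470e-01  1.200e-01  1.967e+00  1.000e-03  1.052e+00 -4.460e-01] [ 0. -0. -0. -0. -0. -0.]
[238.51913072 182.88907479] [270.58395818 213.65346711]
```

View pics/w11.png

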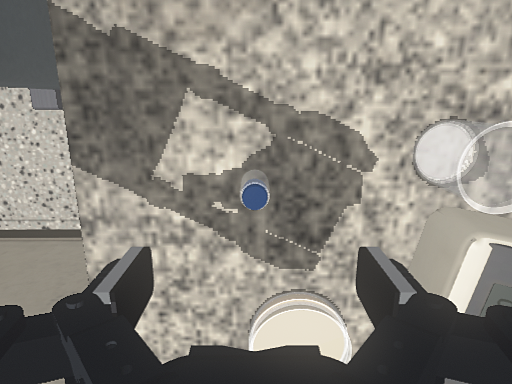

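View pics/w11c.png

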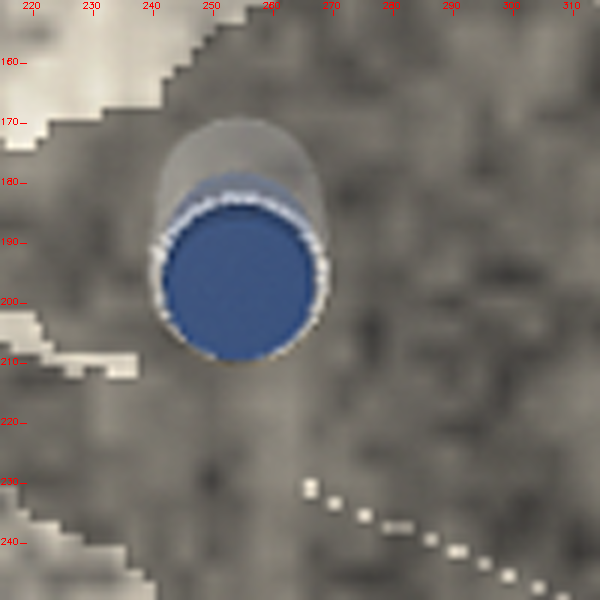

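```bash
python3 -m crank '1.5 -0.5 40 0 0 0 0; 1.5 -0.5 80 0 0 0 0; 1.5 -0.5 100 0 0 0 0; 1.5 -0.5 109 0 0 0 0; 1.5 -0.5 109 0 0 0 0; 1.5 -0.5 109 0 0 0 0; 1.5 -0.5 109 0 0 0 255;1.5 -0.5 109 0 0 0 255;1.5 -0.5 109 0 0 0 255;1.5 -0.5 109 0 0 0 255;1.5 -0.5 109 0 0 0 255;1.5 -0.5 109 0 0 0 255;1.5 -0.5 109 0 0 0 255;1.5 -0.5 109 0 0 0 255' 30
python3 - <<'E'
from tgt import *
w=cam("wrist");cv2.imwrite("pics/w12.png",w["pixels"][:,:,::-1]);crop(w,"w12c",195,190,315,320,5)
E
```

```text
time: 17.65
tool_pos: [0.5108, -0.2151, 0.0232]
tcp_rot: [2.22, 2.219, 0.002]
wrist_force: [-0.1, 0.5, 4.2]
width: 0.246
```

View pics/w12c.png

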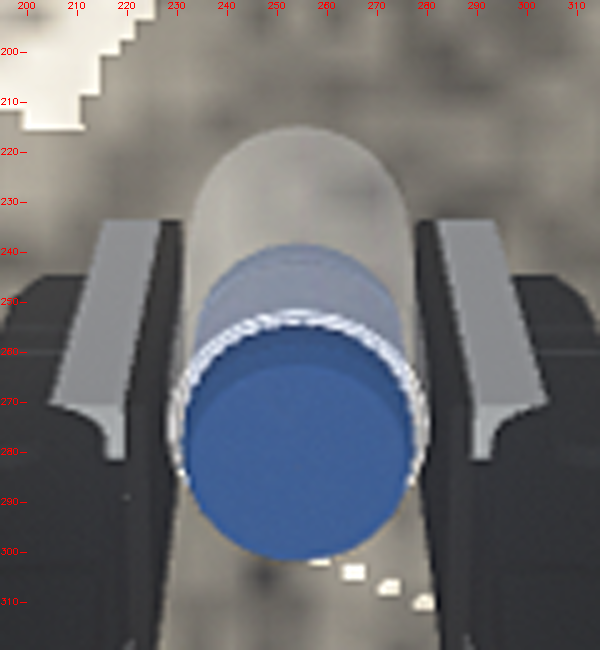

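```bash
python3 - <<'E'
from tgt import *
w=cam("wrist")
s=read_state();M=R.from_rotvec(s["tcp_rot"]).as_matrix();p=s["tool_pos"]
th=np.linspace(0,6.283,200)
for x in (0,.002):
    for z,r in((-.0268,.011),(.0232,.011)):
        C=proj(w,[p+M@[x+r*np.cos(a),r*np.sin(a),z] for a in th]);print(x,z,C.min(0).round(1),C.max(0).round(1))
# cup rim from side view s10
k=cam("side")
for dx in (0,-.002):
  for d,r in ((.068,.018),(.068,.0122),(0,.0155)):
    C=proj(k,[O+Mt@[dx*d/.068+r*np.cos(a),r*np.sin(a),-d] for a in th]);print("side",dx,d,C.min(0).round(1),C.max(0).round(1))
E
```

```text
0 -0.0268 [227.8 254.7] [285.8 306.6]
0 0.0232 [235.  211.7] [277.2 251.1]
0.002 -0.0268 [227.7 249.7] [285.9 302. ]
0.002 0.0232 [234.9 207.9] [277.3 247.6]
side 0 0.068 [253.3 160.1] [266.9 168.8]
side 0 0.068 [255.5 161.5] [264.7 167.4]
side 0 0 [239.4 185.3] [251.1 192.8]
side -0.002 0.068 [254.  160.5] [267.6 169.1]
side -0.002 0.068 [256.2 161.9] [265.4 167.7]
side -0.002 0 [239.4 185.3] [251.1 192.8]
```

```bash
cat >> tgt.py <<'E'
def vial(d,dx=-.0012,zb=.0232): return O+A*(d+zb)+Mt[:,0]*dx
E
python3 -m crank '0 0 -30 0 0 0 255; 0 0 -80 0 0 0 255; 0 0 -130 0 0 0 255; 0 0 -180 0 0 0 255;0 0 -210 0 0 0 255;0 0 -210 0 0 0 255;0 0 -210 0 0 0 255'
python3 - <<'E'
from tgt import *
for d in (.11,.08,.044): print(vial(d),rel(vial(d)))
E
```

```text
time: 18.68
tool_pos: [0.5091, -0.2145, 0.231]
tcp_rot: [2.222, 2.221, 0.001]
wrist_force: [-0.6, -0.2, -1.3]
width: 0.244
[ 0.53338583 -0.01956988  0.22421696] (array([194.9,  24.2,   6.9]), array([-0.3432,  0.4865,  1.1945]))
[ 0.54839852 -0.01422553  0.1987993 ] (array([200.3,  39.2,  32.3]), array([-0.3432,  0.4865,  1.1945]))
[ 0.56641375 -0.00781231  0.16829812] (array([206.7,  57.2,  62.8]), array([-0.3432,  0.4865,  1.1945]))
```

```bash
python3 -m crank '30 4 -5 -0.05 0.07 0.18 255; 70 9 -10 -0.1 0.14 0.36 255; 110 14 -10 -0.15 0.215 0.53 255; 150 19 -5 -0.2 0.285 0.7 255; 180 22 0 -0.25 0.36 0.88 255; 195 24 5 -0.3 0.43 1.06 255; 194.9 24.2 6.9 -0.3432 0.4865 1.1945 255;194.9 24.2 6.9 -0.3432 0.4865 1.1945 255;194.9 24.2 6.9 -0.3432 0.4865 1.1945 255;194.9 24.2 6.9 -0.3432 0.4865 1.1945 255;194.9 24.2 6.9 -0.3432 0.4865 1.1945 255;194.9 24.2 6.9 -0.3432 0.4865 1.1945 255'
python3 - <<'E'
from tgt import *
print(rel(vial(.11)),rel(vial(.08)))
w=cam("wrist");crop(w,"w13",180,130,330,330,4)
k=cam("side");crop(k,"s13",215,105,295,205,8)
E
```

```text
time: 20.18
tool_pos: [0.5347, -0.0202, 0.2262]
tcp_rot: [-2.89, -0.5, -0.834]
wrist_force: [0.1, 0.1, -0.3]
width: 0.244
(array([-1.9, -1.1,  1.1]), array([ 0.0016, -0.0019,  0.0012])) (array([-2. , -1.1, 31.1]), array([ 0.0016, -0.0019,  0.0012]))
```

View pics/w13.png

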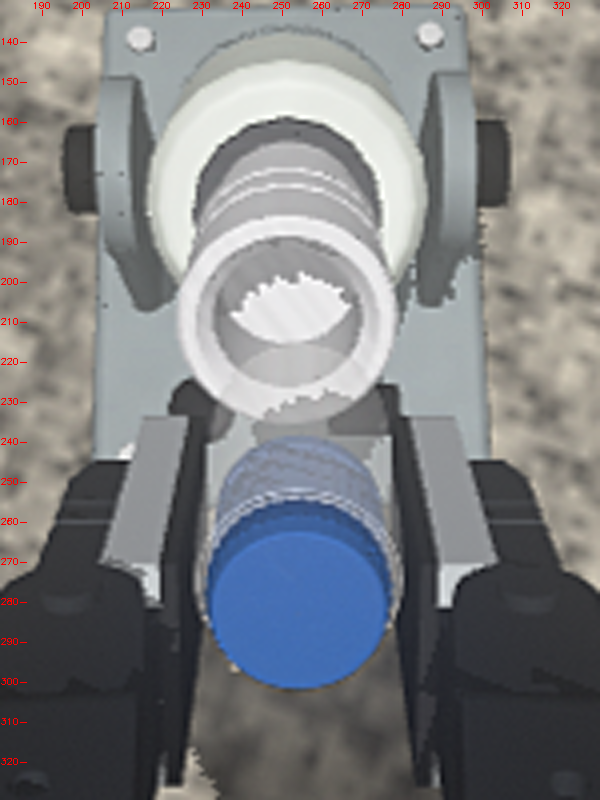

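View pics/s13.png

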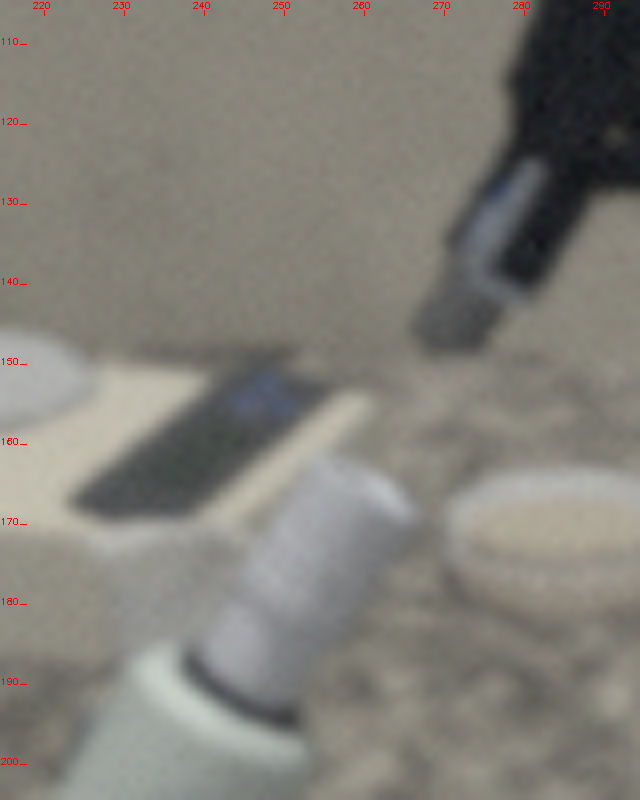

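```bash
python3 -m crank '0 0 0 0 0 0 255; 0 0 15 0 0 0 255; 0 0 25 0 0 0 255; 0 0 25 0 0 0 255; 0 0 25 0 0 0 255; 0 0 25 0 0 0 255'
python3 - <<'E'
from tgt import *
print(rel(vial(.08)))
w=cam("wrist");crop(w,"w14",180,130,330,330,4)
k=cam("side");crop(k,"s14",215,105,295,205,8)
E
```

```text
time: 21.02
tool_pos: [0.5471, -0.0156, 0.2051]
tcp_rot: [-2.89, -0.5, -0.835]
wrist_force: [-0.3, -0.3, -0.2]
width: 0.243
(array([-1.9, -0.9,  6.3]), array([ 0.0018, -0.0023,  0.0011]))
```

View pics/w14.png

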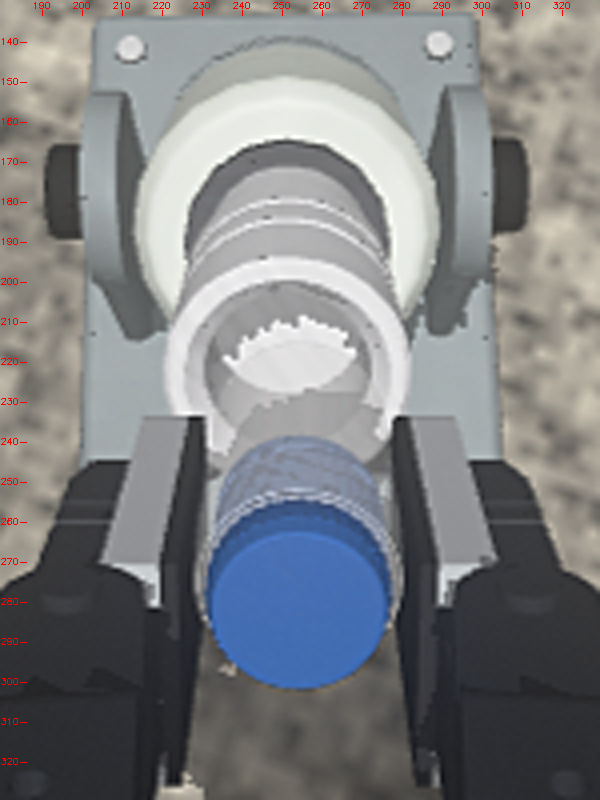

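View pics/s14.png

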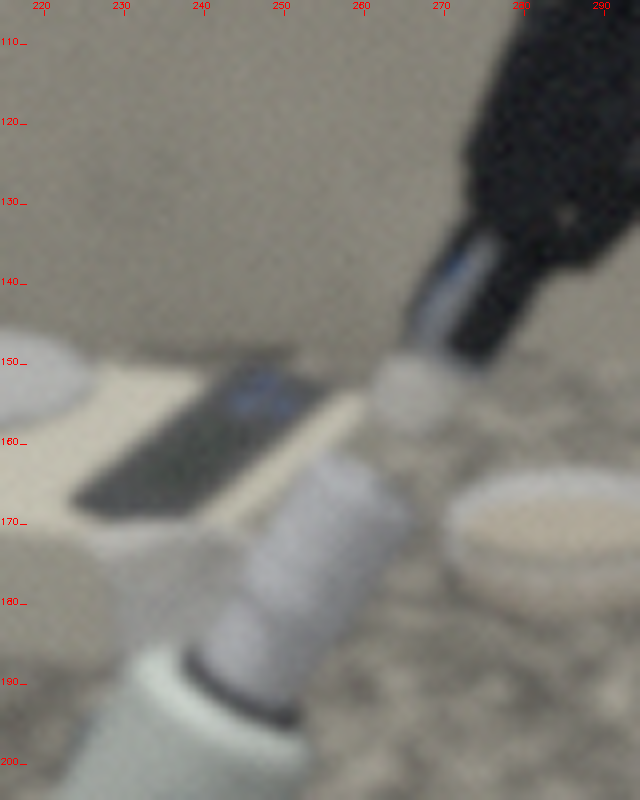

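```bash
python3 -m crank '-1.2 -0.7 0 0 0 0 255; -1.2 -0.7 3 0 0 0 255; -1.2 -0.7 3 0 0 0 255; -1.2 -0.7 3 0 0 0 255'
python3 - <<'E'
from tgt import *
print(rel(vial(.08)))
E
```

```text
time: 21.62
tool_pos: [0.5472, -0.0147, 0.2015]
tcp_rot: [-2.89, -0.5, -0.834]
wrist_force: [1.1, 0.2, -0.7]
width: 0.246
(array([-0.3, -0.1,  3. ]), array([ 0.0015, -0.0017,  0.0009]))
```

Aligned. Descend into the cup.

```bash
python3 -m crank '0 0 4 0 0 0 255; 0 0 8 0 0 0 255; 0 0 12 0 0 0 255; 0 0 16 0 0 0 255; 0 0 20 0 0 0 255; 0 0 20 0 0 0 255'
python3 - <<'E'
from tgt import *
s=read_state()
print(rel(vial(.063)),(Mt.T@s["wrist_force"]).round(1),(Mt.T@s["torque"]).round(2))
w=cam("wrist");crop(w,"w15",180,130,330,330,4)
k=cam("side");crop(k,"s15",215,105,295,205,8)
E
```

```text
time: 22.38
tool_pos: [0.5571, -0.011, 0.1842]
tcp_rot: [-2.89, -0.5, -0.833]
wrist_force: [-0.2, -0.1, -0.9]
width: 0.245
(array([-0.1,  0.1, -0.3]), array([ 0.0011, -0.0012,  0.0008])) [-0.6  0.   0.6] [ 0.04 -0.27  0.03]
```

View pics/w15.png

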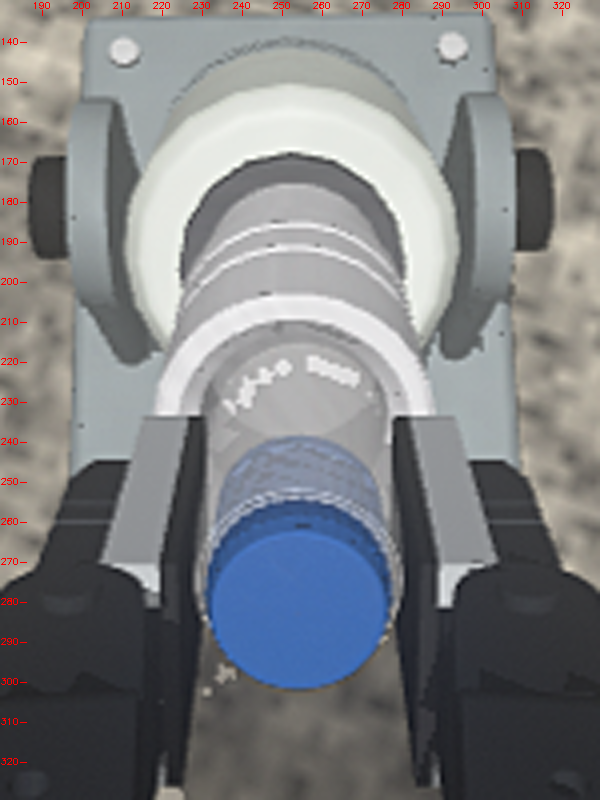

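View pics/s15.png

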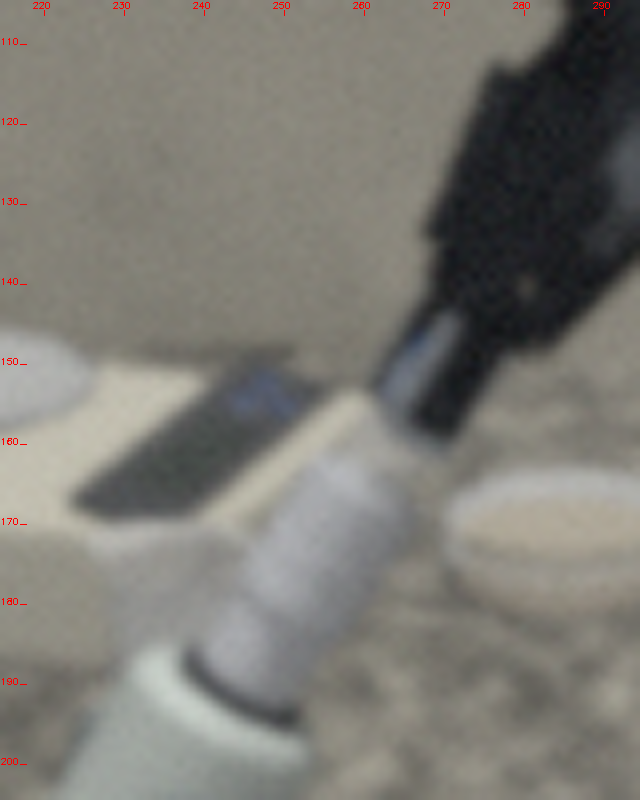

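Vial foot is a few mm inside the cup, coaxial in the picture, no side force. Continue.

```bash
python3 -m crank '0 0 4 0 0 0 255; 0 0 8 0 0 0 255; 0 0 12 0 0 0 255; 0 0 12 0 0 0 255'
python3 - <<'E'
from tgt import *
s=read_state()
print(rel(vial(.051)),(Mt.T@s["wrist_force"]).round(1),(Mt.T@s["torque"]).round(2))
E
python3 -m crank '0 0 2 0 0 0 255; 0 0 4 0 0 0 255; 0 0 5 0 0 0 255; 0 0 5 0 0 0 255'
python3 - <<'E'
from tgt import *
s=read_state()
print(rel(vial(.044)),(Mt.T@s["wrist_force"]).round(1),(Mt.T@s["torque"]).round(2))
w=cam("wrist");crop(w,"w16",180,130,330,330,4)
k=cam("side");crop(k,"s16",215,105,295,205,8)
E
```

```text
time: 22.98
tool_pos: [0.5631, -0.0089, 0.1739]
tcp_rot: [-2.89, -0.5, -0.833]
wrist_force: [0.4, -0.2, -0.0]
width: 0.248
(array([-0. ,  0.1, -0.4]), array([ 0.001 , -0.0011,  0.0007])) [0.3 0.3 0.2] [ 0.01 -0.24  0.  ]
time: 23.48
tool_pos: [0.5658, -0.0082, 0.1702]
tcp_rot: [-2.89, -0.5, -0.834]
wrist_force: [-0.4, 0.4, -0.6]
width: 0.245
(array([-0.4, -0.1,  2. ]), array([ 0.0015, -0.0017,  0.0009])) [-0.5 -0.5  0.4] [ 0.01 -0.29  0.03]
```

View pics/w16.png

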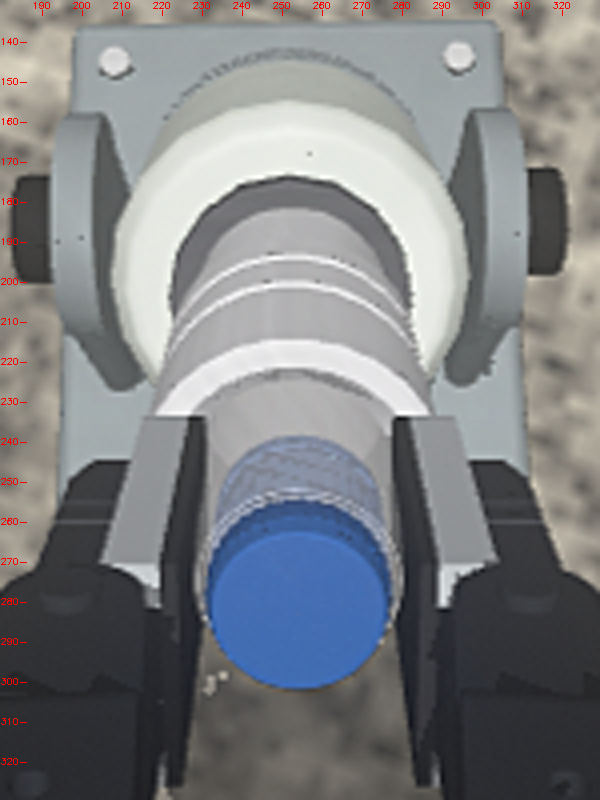

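```bash
python3 -m crank '0 0 1 0 0 0 255; 0 0 2 0 0 0 255; 0 0 2 0 0 0 255'
python3 - <<'E'
from tgt import *
s=read_state()
print(rel(vial(.044)),(Mt.T@s["wrist_force"]).round(1),(Mt.T@s["torque"]).round(2))
E
python3 -m crank '0 0 1 0 0 0 255; 0 0 1.5 0 0 0 255; 0 0 1.5 0 0 0 255'
python3 - <<'E'
from tgt import *
s=read_state()
print(rel(vial(.044)),(Mt.T@s["wrist_force"]).round(1),(Mt.T@s["torque"]).round(2))
w=cam("wrist");crop(w,"w17",180,130,330,330,4)
E
```

```text
time: 23.95
tool_pos: [0.5674, -0.0078, 0.1696]
tcp_rot: [-2.889, -0.5, -0.836]
wrist_force: [-1.8, -1.8, 4.9]
width: 0.247
(array([-1.4, -0.4,  0.6]), array([ 0.002 , -0.0032,  0.0011])) [ 0.7  1.1 -5.4] [ 0.15 -0.18 -0.03]
time: 24.32
tool_pos: [0.5685, -0.0076, 0.1698]
tcp_rot: [-2.889, -0.501, -0.839]
wrist_force: [-9.5, -1.7, 12.5]
width: 0.243
(array([-2.5, -0.5,  0.1]), array([ 0.0022, -0.0046,  0.0018])) [ -1.4  -1.6 -15.6] [ 0.52 -0.45  0.04]
```

View pics/w17.png

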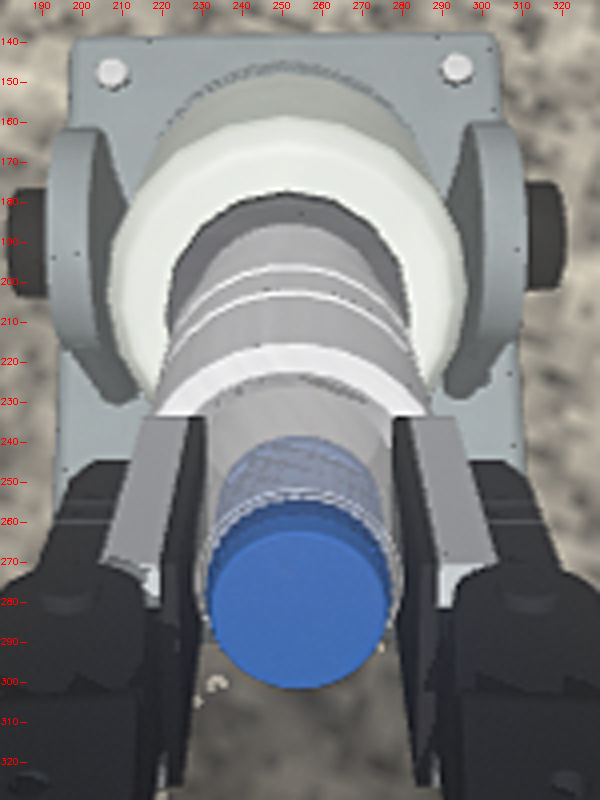

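```bash
python3 -m crank '0 0 -1.5 0 0 0 255; 0 0 -2 0 0 0 255; 0 0 -2 0 0 0 255; 0 0 -2 0 0 0 0; 0 0 -2 0 0 0 0;0 0 -2 0 0 0 0;0 0 -2 0 0 0 0;0 0 -2 0 0 0 0; 0 0 -20 0 0 0 0; 0 0 -50 0 0 0 0; 0 0 -80 0 0 0 0;0 0 -80 0 0 0 0;0 0 -80 0 0 0 0;0 0 -80 0 0 0 0'
python3 - <<'E'
from tgt import *
w=cam("wrist");crop(w,"w18",180,130,330,280,5)
k=cam("side");crop(k,"s18",215,125,295,205,8)
th=np.linspace(0,6.283,100)
for d,r in[(.068,.018),(.094,.0095),(.097,.0095),(.087,.011)]:
    for nm,c in(("w",w),("s",k)):
        C=proj(c,[O+Mt@[-.0015+r*np.cos(a),r*np.sin(a),-d] for a in th]);print(nm,d,C.min(0).round(1),C.max(0).round(1))
print(rel(O+A*.1))
E
```

```text
time: 26.12
tool_pos: [0.5268, -0.0213, 0.2334]
tcp_rot: [-2.889, -0.5, -0.831]
wrist_force: [0.8, 0.6, -0.3]
width: 0.999
w 0.068 [227.4 174.4] [280.9 225.6]
s 0.068 [253.8 160.4] [267.4 169. ]
w 0.094 [238.4 197.8] [270.1 227.9]
s 0.094 [262.8 152.8] [270.1 157.4]
w 0.097 [238.1 199.3] [270.3 229.7]
s 0.097 [263.5 151.7] [270.7 156.2]
w 0.087 [236.4 192.2] [272. 226.]
s 0.087 [260.7 155.1] [269.  160.3]
(array([ 1.9,  0.5, 44.7]), array([0.0002, 0.    , 0.0005]))
```

View pics/w18.png

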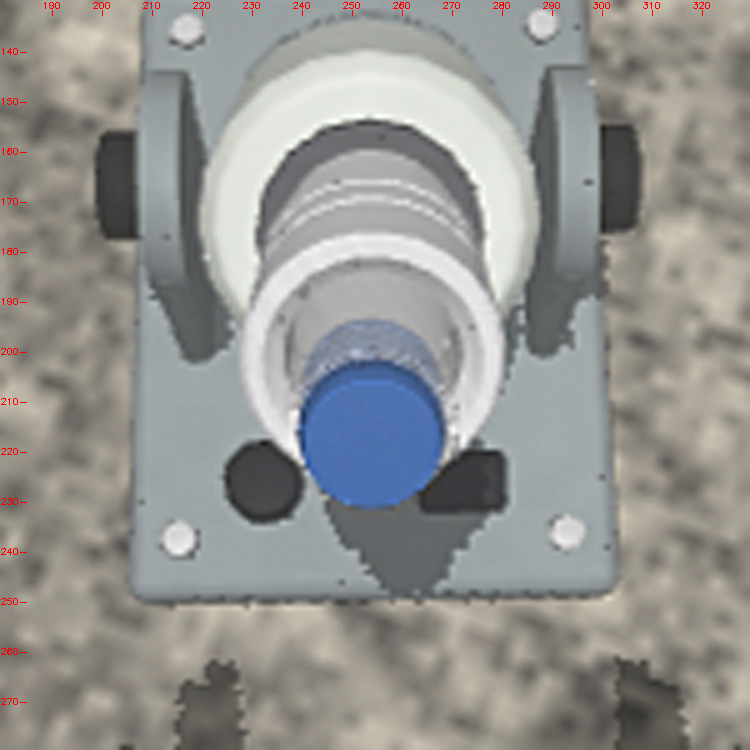

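View pics/s18.png

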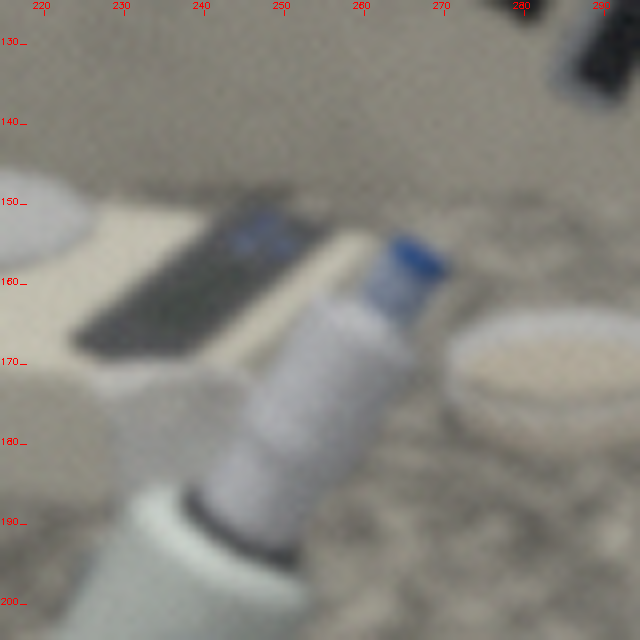

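```bash
python3 -m crank '0 0 0 0 0 0 255; 0 0 0 0 0 0 255; 0 0 0 0 0 0 255;0 0 0 0 0 0 255;0 0 0 0 0 0 255;0 0 0 0 0 0 255; 0 0 20 0 0 0 255; 0 0 35 0 0 0 255; 0 0 44 0 0 0 255;0 0 46 0 0 0 255;0 0 46 0 0 0 255'
python3 - <<'E'
from tgt import *
s=read_state()
print(rel(O+A*.094),(Mt.T@s["wrist_force"]).round(1))
E
```

```text
time: 27.6
tool_pos: [0.5505, -0.0135, 0.1961]
tcp_rot: [-2.89, -0.5, -0.834]
wrist_force: [0.1, 0.9, 0.8]
width: -0.001
(array([ 0.7, -0.1,  5.7]), array([ 0.0014, -0.0018,  0.001 ])) [ 0.8 -0.8 -0.4]
```

```bash
python3 -m crank '0 0 2 0 0 0 255; 0 0 4 0 0 0 255; 0 0 5 0 0 0 255;0 0 5 0 0 0 255'
python3 - <<'E'
from tgt import *
s=read_state()
print(rel(O+A*.094),(Mt.T@s["wrist_force"]).round(1))
E
python3 -m crank '0 0 1 0 0 0 255; 0 0 2 0 0 0 255; 0 0 2 0 0 0 255'
python3 - <<'E'
from tgt import *
s=read_state()
print(rel(O+A*.094),(Mt.T@s["wrist_force"]).round(1))
E
```

```text
time: 28.1
tool_pos: [0.553, -0.0127, 0.1919]
tcp_rot: [-2.89, -0.5, -0.834]
wrist_force: [0.6, 0.3, 0.3]
width: 0.001
(array([ 0.8, -0.1,  0.8]), array([ 0.0015, -0.0019,  0.0009])) [ 0.7 -0.   0.1]
time: 28.48
tool_pos: [0.5539, -0.0123, 0.19]
tcp_rot: [-2.89, -0.5, -0.834]
wrist_force: [0.1, 0.3, 0.2]
width: -0.003
(array([ 0.9, -0.1, -1.3]), array([ 0.0014, -0.0017,  0.0008])) [ 0.3 -0.3  0. ]
```

```bash
python3 -m crank '0 0 1 0 0 0 255; 0 0 1.5 0 0 0 255; 0 0 1.5 0 0 0 255'
python3 - <<'E'
from tgt import *
s=read_state()
print(rel(O+A*.094),(Mt.T@s["wrist_force"]).round(1))
E
python3 -m crank '0 0 0.8 0 0 0 255; 0 0 1 0 0 0 255; 0 0 1 0 0 0 255'
python3 - <<'E'
from tgt import *
s=read_state()
print(rel(O+A*.094),(Mt.T@s["wrist_force"]).round(1))
w=cam("wrist");crop(w,"w19",180,130,330,280,5)
k=cam("side");crop(k,"s19",215,125,295,205,8)
E
```

```text
time: 28.85
tool_pos: [0.5547, -0.012, 0.1888]
tcp_rot: [-2.89, -0.5, -0.834]
wrist_force: [0.7, 0.3, -0.3]
width: 0.0
(array([ 0.9, -0. , -2.8]), array([ 0.0015, -0.0017,  0.0009])) [ 0.5 -0.   0.7]
time: 29.22
tool_pos: [0.5552, -0.0119, 0.188]
tcp_rot: [-2.89, -0.5, -0.834]
wrist_force: [0.9, 0.1, 0.7]
width: -0.002
(array([ 0.8, -0.1, -3.8]), array([ 0.0015, -0.0018,  0.0009])) [ 1.1  0.2 -0.1]
```

View pics/s19.png

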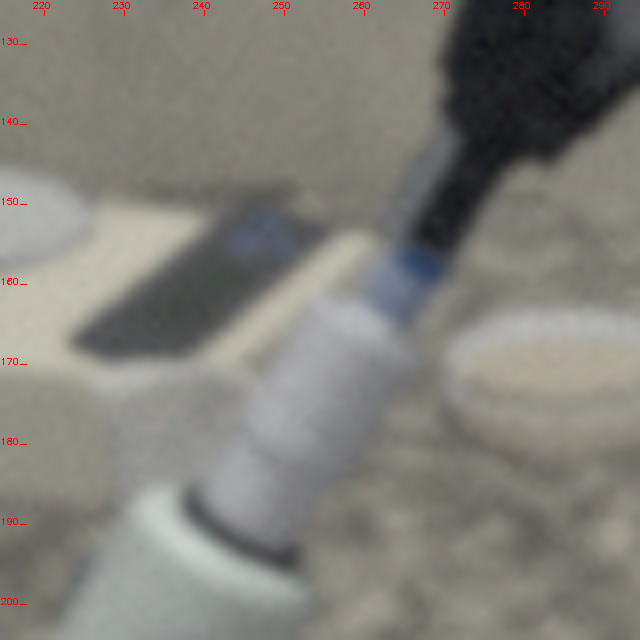

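```bash
python3 -m crank '0 0 1 0 0 0 255; 0 0 1.5 0 0 0 255; 0 0 1.5 0 0 0 255'
python3 - <<'E'
from tgt import *
s=read_state()
print(rel(O+A*.094),(Mt.T@s["wrist_force"]).round(1))
E
python3 -m crank '0 0 1 0 0 0 255; 0 0 1.5 0 0 0 255; 0 0 1.5 0 0 0 255'
python3 - <<'E'
from tgt import *
s=read_state()
print(rel(O+A*.094),(Mt.T@s["wrist_force"]).round(1))
w=cam("wrist");crop(w,"w20",180,130,330,280,5)
k=cam("side");crop(k,"s20",215,125,295,205,8)
E
```

```text
time: 29.7
tool_pos: [0.5563, -0.0117, 0.1873]
tcp_rot: [-2.89, -0.5, -0.836]
wrist_force: [-1.3, -0.3, 1.5]
width: -0.002
(array([ 0.3, -0.3, -5. ]), array([ 0.002 , -0.0026,  0.0011])) [-0.4 -0.2 -2. ]
time: 30.08
tool_pos: [0.558, -0.0117, 0.1877]
tcp_rot: [-2.889, -0.5, -0.839]
wrist_force: [-4.6, -0.6, 9.2]
width: 0.001
(array([-1.3, -0.9, -5.5]), array([ 0.0032, -0.0049,  0.0016])) [  1.   -1.  -10.2]
```

View pics/s20.png

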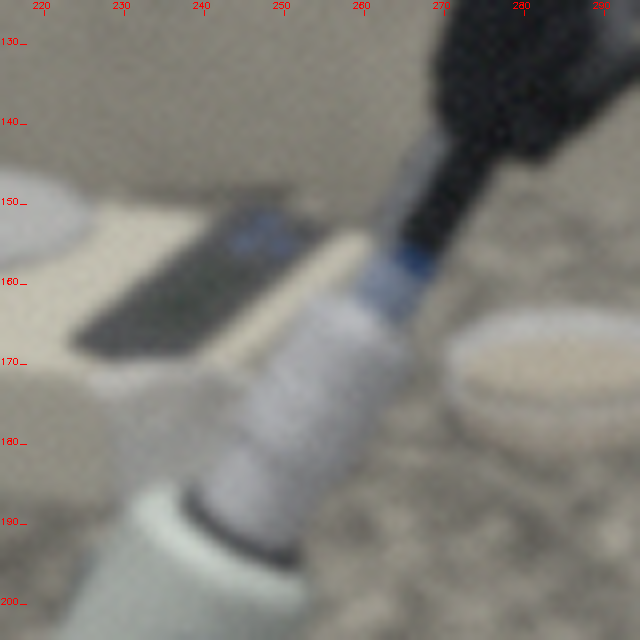

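View pics/w20.png

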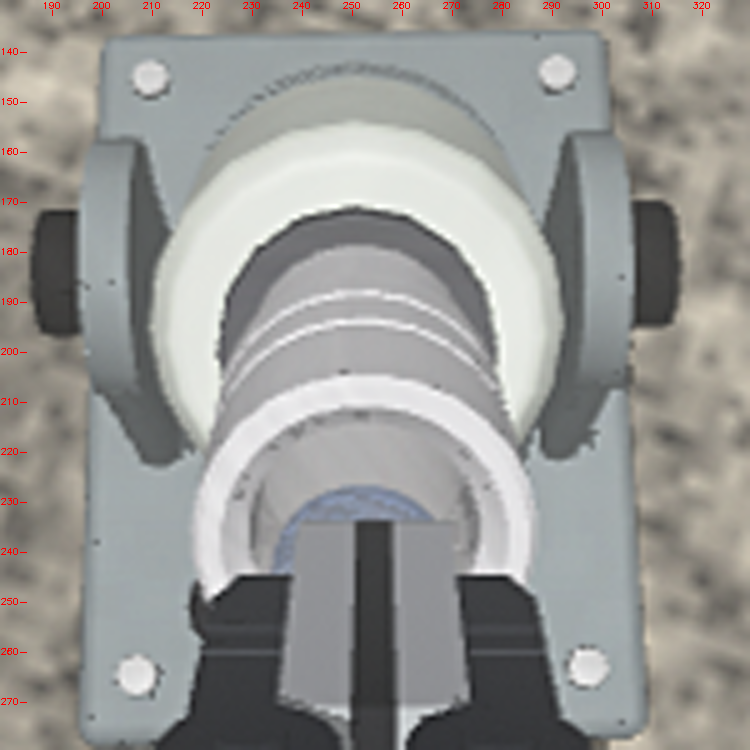

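```bash
python3 -m crank '0 0 -5 0 0 0 255; 0 0 -30 0 0 0 255; 0 0 -70 0 0 0 255; 0 0 -110 0 0 0 255;0 0 -110 0 0 0 255;0 0 -110 0 0 0 255;0 0 -110 0 0 0 255;0 0 -110 0 0 0 255'
python3 - <<'E'
from tgt import *
w=cam("wrist");crop(w,"w21",180,100,330,250,5)
k=cam("side");crop(k,"s21",180,125,340,245,5)
t=cam("top");cv2.imwrite("pics/t21.png",t["pixels"][:,:,::-1])
print(read_state()["wrist_force"])
E
```

```text
time: 31.18
tool_pos: [0.5011, -0.0304, 0.2769]
tcp_rot: [-2.889, -0.5, -0.83]
wrist_force: [-0.3, 1.0, -0.3]
width: 0.001
[ 0.26410606 -0.77073922 -0.72939149]
```

View pics/w21.png

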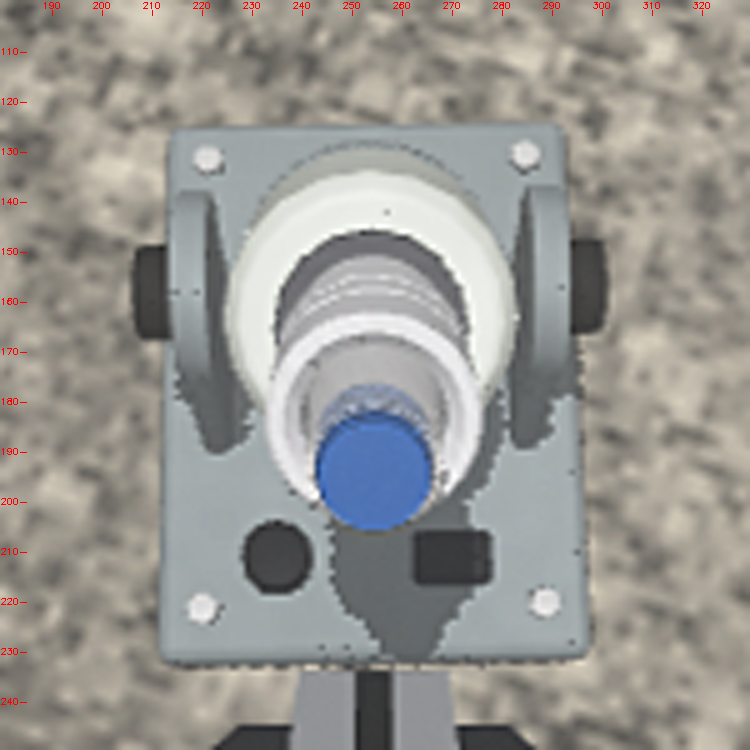

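View pics/s21.png

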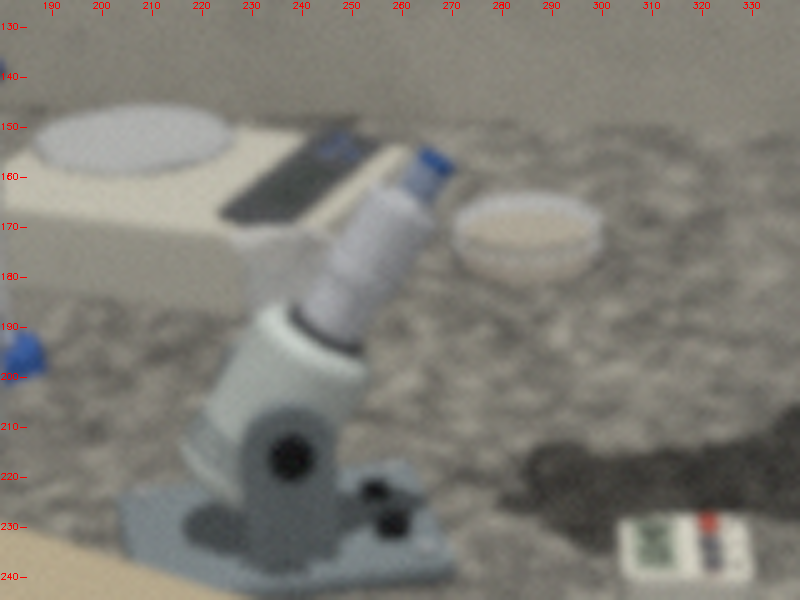

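View pics/t21.png

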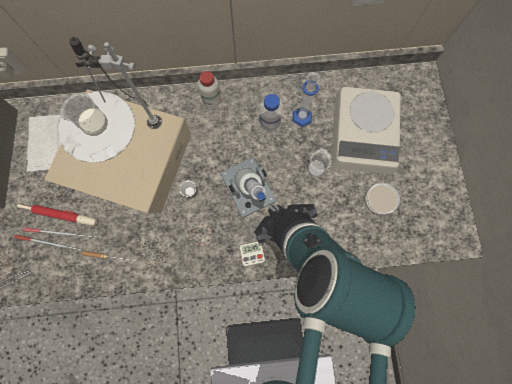

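```bash
python3 -c "
from workcell import job
print(job.finish_job())"
```

```text
the job is handed in; nothing more can be done
None
```

I seated the holder on the spindle and let go of it. Then I set the vial, cap up, into the holder's cup, let go, and handed the job in at about 31 s of the 58 s allowed.

**Holder:** Going down, it was drawn inwards with about 9 N over the last few millimetres, as the sprung balls snapped past. It then met a hard stop. Pushing on to 35 N moved it only about 0.4 mm further, so I take it as fully home on the shoulder. After release the wrist picture showed its cup end sitting 1–2 mm lower than the straight axis I had worked out, which is about the play in the bore.

**Vial:** It went into the cup with almost no side force and came to rest against something firm at about 16 N. I could not tell then whether the vial or the fingertips were touching. So I let go and pressed the cap with the shut fingers up to about 10 N, then drew the gripper well clear.

**Last checks:**
- **Position:** In the side view the cap top is within about 1–2 pixels of where a fully seated vial should be.
- **Bystanders:** The beaker, crucible and timer look unmoved in the top view.
- **Contact:** The wrist force was near zero at the end, with the gripper clear of everything.

**One disagreement:** By the arm's readings, the press met the cap about 5 mm lower along the spindle than I had calculated, and the holder's stop was about 1.4 mm low. I put both down to calibration and fingertip offset. A vial or holder left short of its seat would have read high, not low.

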